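# Press a jar lid down with the bench press's joystick

## Task

One of the two white air filters stands proud of its push-in fitting: first push its tube in past the grip until it is fully home. Then tilt the joystick on the sloping control stand straight sideways, fully over towards the jar press, and hold it there for about four seconds, until the press has pushed the jar's lid fully down; let the stick spring back to the middle and take the hand away. Leave the loose jar, lid, spatula, bowl, beaker and brush where they are.

Things in the scene. Friction and masses are not known exactly. Their poses are not given: they have to be found in the camera images.
- unit_a: fixed air unit with the proud filter: aluminium block 50 x 50 mm, 44 mm high, on a 70 x 60 mm foot; on top a push-in fitting, to 52 mm, with a grey release collar 18 mm round, to 57 mm. Origin under its centre. A white filter (36 mm diameter, 34 mm tall, flat top 30 mm across) sits on a vertical 8 mm steel tube that goes down into the fitting on the unit's axis.
- filter_top (a point): centre of the flat top of the proud white filter; 110 mm above the table when the tube is fully out (joint 0), 96 mm when home (joint 0.014)
- filter_tube (a joint): how far the filter's tube has been pushed down into its fitting (m): 0 is fully out, 0.014 is fully home against a stop. It starts at 0 to 0.004. Stiff: it takes about 8 N straight down and stays where it is left.
- filter_b_top (a point): centre of the flat top of the other, identical filter, which is already home (96 mm above the table); it does not move and needs nothing
- console: fixed grey control stand, 190 wide, 115 mm high. Origin on the table; the underside runs from x -60 to +90, y -95 to +95 mm of it. x points to its back, y sideways towards the press. Its face slopes 40 degrees down to the front (-x, robot side). The joystick pivots at (0, 0, 75) mm and, centred, stands square to the face, leaning 40 degrees from vertical towards -x.
- guard (a point): middle of the lower of two level 10 mm steel guard rails along the console's y, at (-30, 0, 192) mm in its frame, the other 40 mm above it; each reaches 105 mm to either side, over the back of the knob. They block the hand from straight above: come to the knob along the stick, the hand tilted about 40 degrees back towards the robot.
- knob (a point): centre of the joystick's black ball knob, 30 mm diameter, on an 11 mm shaft, 75 mm from the pivot along the stick; centred it is at (-48, 0, 132) mm in the console's frame
- stick_side (a joint): sideways tilt of the stick (rad): 0 centred, positive towards the console's +y (towards the press), stops at +-0.42 (knob 31 mm sideways and 6 mm nearer the face). Springs back when let go; about 11 N at the knob at the stop, the press's push included. The pad goes down 65 mm per rad: it meets the lid after about 0.1 rad, then pushes through a spring.
- stick_fore (a joint): fore-and-aft tilt of the stick (rad): 0 centred, positive away from the robot, up the slope; stops at +-0.42, springs back to 0, about 3 N at the stop. It has no effect on the press.
- press: fixed bench press, foot 170 x 140 mm, column at its back, 380 mm tall, always to the left of the console seen from the robot (+y). Origin under the axis of ram and jar. A glass jar (76 mm diameter, 130 mm tall) stands in it under a round rubber pad.
- lid (a joint): how far the jar's black lid (72 mm diameter, 22 mm tall) has been pressed down (m): 0 as it starts, standing 5 mm proud; 0.005 fully down. It sinks slowly under the pad, in 2 to 3 s with the stick fully over, and stays.
- lid_top (a point): centre of the top of the lid on the jar in the press; 157 mm above the table when it starts, 152 mm when down
- spare_jar: loose white jar with a black cap, 60 mm diameter, 85 mm tall, 0.3 kg; origin under its centre; leave alone
- spare_lid: loose black jar lid lying flat, 72 mm diameter, 22 mm tall; origin under its centre; leave alone
- spatula: loose spatula, 240 mm long, lying along its x axis; leave alone
- bowl: loose steel bowl, 110 mm diameter, 50 mm tall; leave alone
- beaker: loose white cup, 72 mm diameter, 80 mm tall; leave alone
- brush: loose brush, 180 mm long, lying along its x axis; leave alone
There are look-alikes about, which are no part of the job. What is shaped like the unit_a but turquoise or yellow is not meant.

How it is judged (in metres and radians):
On the way, in this order (a step that is already met when the one before it is completed fails the run):
1. the proud filter's tube is pushed fully home in its fitting (value of joint filter_tube above 0.0115 m), for 0.2 s.
2. the stick is held over towards the press, straight sideways (value of joint stick_side above 0.3 rad and value of joint stick_fore between -0.17 and 0.17 rad), for 2 s.
At the end, for the whole second after the job is handed in: The jar's lid is down (at least 4.2 of 5 mm), the filter's tube is home (at least 11.5 of 14 mm), and the joystick stands centred again (within 0.06 rad both ways) (value of joint lid above 0.0042 m and value of joint filter_tube above 0.0115 m and value of joint stick_side between -0.06 and 0.06 rad and value of joint stick_fore between -0.06 and 0.06 rad); the robot touches nothing.
It fails at once if a loose bystander is moved by more than 30 mm (distance of any of spare_jar, spare_lid, spatula, bowl, beaker, brush from where it was at the start of the episode above 0.03 m).
It also fails if it takes over 58 s, if anything falls off the work surface, if the arm or the gripper's body presses on something with over 40 N, if the wrist force passes 120 N, or if a joint passes its speed limit or range.

## Robot

A 7-joint arm with a two-finger parallel gripper is mounted at the origin on the work surface. World frame = base frame: x ahead of the robot, y to its left, z up, the work surface at z = 0. Lengths are in mm, angles in rad, forces in N, time in s.
With the tool pointing down it reaches from about 400 to 875 mm from the base axis. Payload 4.4 kg.
Tool frame: the origin (TCP) lies at the very end of the fingers, on their centre line; the grasp point (between the pads) lies 19 mm behind it; z points along the fingers, x is the direction in which the jaws open and shut, and the axes are right-handed (so a half turn about z gives the same grasp; the last joint's range is limited). The gripper opens to 85 mm and grips with 20 to 120 N. Pads are 22 mm wide; open, the fingers measure 114 mm over their backs; the gripper's body (76 mm by 85 mm) begins 54 mm behind the grasp point. The pads swing forward as they close: fully open they stand 13 mm farther back than shut.
Start: joints at [1.209, 0.628, 0.038, 1.517, -0.027, 0.996, -0.02], TCP at [189.506, -621.776, 231.313] pointing down, gripper open.
Joint ranges: [-3.06, 3.06], [-0.37, 2.12], [-1.25, 1.32], [0.18, 2.47], [-1.1, 4.24], [0.23, 1.98], [-2.94, 2.94]. Speed limits (rad/s): [2.57, 2.57, 3.14, 3.14, 3.14, 3.14, 3.14].

## Interface

Orientations are given as [roll, pitch, yaw] about the fixed x, y, z axes, in that order (R = Rz(yaw) Ry(pitch) Rx(roll)).
In Python, from cell import telemetry, get_image, get_calibration, ctrl gives the robot as it stands. The module is installed in compiled form; this text tells all that it offers.
- The arm moves only by the tool arm_command, never from a script. Its arguments are lists of equal length, an entry for each row: "rot": the turn, a rotation vector about the world's x, y, z in degrees, a list of three; "slide": the shift along the world's x, y, z in mm, a list of three; "gripper": the finger opening in mm, from 0 to 85.4. A call has 1 to 5 rows; each row shifts and turns the pose as measured when the row begins; what a row does not reach is not made up. A row lasts 1/12 s, in which the tool goes at most 41.7 mm and 7.16 degrees, less where a joint would pass 70% of its speed; a pose out of reach is approached as far as the arm can. A call with a gripper value outside its range is refused whole. The fingers move at their own pace and stop on an object; the grip force is fixed at half the most. Time passes only in rows, so rows that do not move let the fingers close. It gives the time, the measured TCP pose, the force and the opening at its end, in the units of the state.
- telemetry.read_state(): the state, without advancing time (a new reading comes with each control period).
- get_image(name): name is "scene" or "top"; returns (picture, depth): 384x512x3 uint8, red, green, blue; 384x512 float32, mm along the optical axis (not along the pixel's ray), 0 where there is no reading.
- get_calibration(name): a dict with "fx", "fy", "cx", "cy" (pixels), "xyz" and "attitude" of the camera in the world. Camera axes: x right, y up, looking along -z (the intrinsics and any distortion apply to the point x, -y, -z); pixel columns grow to the right and rows downward; lengths in mm; the calibration is good to about 2 mm. A picture is of the moment at which its call begins. get_calibration takes no time and is no camera call.
- ctrl.finish_job(): hands the job in, once; it reports no verdict.
The state is a dict: "clock": time; "qpos": joint angles; "qd": joint speeds; "tau": joint torques, N m; "eef_pos": TCP position; "tool_rot": TCP orientation; "force": force on the tool from outside, world axes, zero at the start; "torque": the same for the moment, N m; "width": finger opening in mm.
Only numpy, scipy, OpenCV 4.12 (cv2) and the standard library are available. Lean on these libraries where they do the work, as an engineer would, in place of code of your own. Each camera call takes 0.05 s, during which the arm holds its last target.

## Working session

There is one attempt and no reset: what is moved stays moved. The work goes in short steps, Python scripts to look and compute and a tool call to move; the robot and the scene stay as the last step left them, time stands still between calls to the robot, and variables do not carry over. Pictures are saved under pics/ and viewed, and the job is handed in when it is done.

Besides the shell and the picture viewer there is one more tool, called after "Emit:" as name(argument=value, ...) on one line, values as JSON. arm_command: Moves the arm, as the interface text tells. Its arguments: {"type":"object","properties":{"rot":{"type":"array"},"slide":{"type":"array"},"gripper":{"type":"array"}},"required":["rot","slide","gripper"]}

```bash
mkdir -p pics; ls
python3 - <<'E'
from cell import telemetry, get_image, get_calibration, ctrl
import cv2,numpy as np
for n in("scene","top"):
    p,d=get_image(n); cv2.imwrite(f"pics/{n}0.png",cv2.cvtColor(cv2.resize(p,(800,600),interpolation=cv2.INTER_CUBIC),cv2.COLOR_RGB2BGR)); np.savez(f"{n}0.npz",p=p,d=d)
    print(get_calibration(n))
print(telemetry.read_state())
E
```

```text
pics
{'fx': 425.4706419268, 'fy': 425.4706419268, 'cx': 249.75514817049427, 'cy': 199.6963180055349, 'xyz': array([1525.88574972, -422.76951742, 1235.11362242]), 'attitude': array([ 0.78007716, -0.00354613,  1.15657565])}
{'fx': 359.8690290896901, 'fy': 359.8690290896901, 'cx': 254.13632409877866, 'cy': 195.07568020142642, 'xyz': array([ 323.65449464,   16.6810647 , 1411.70962877]), 'attitude': array([ 0.16194206, -0.01429654, -1.58891891])}
{'clock': 0.1, 'qpos': array([ 1.20919255,  0.62924392,  0.03842647,  1.51825054, -0.02699237,
        0.99630738, -0.02001818]), 'qd': array([-0.00104441, -0.00285739, -0.00062409, -0.00333577, -0.00010604,
        0.00032808,  0.00088808]), 'tau': array([ 1.92128588e-03, -5.64526248e+01,  1.22997310e+00, -1.93972796e+01,
        1.12421814e-02,  5.45008021e-03, -8.08257909e-06]), 'eef_pos': array([ 189.35750197, -621.22933126,  230.49259738]), 'tool_rot': array([ 3.14158079e+00,  1.69180166e-03, -1.27499140e+00]), 'force': array([-0.10378751, -0.64388303,  0.43876339]), 'torque': array([ 0.02405928, -0.05707074, -0.01762885]), 'width': 85.15665649657686}
```

View pics/scene0.png

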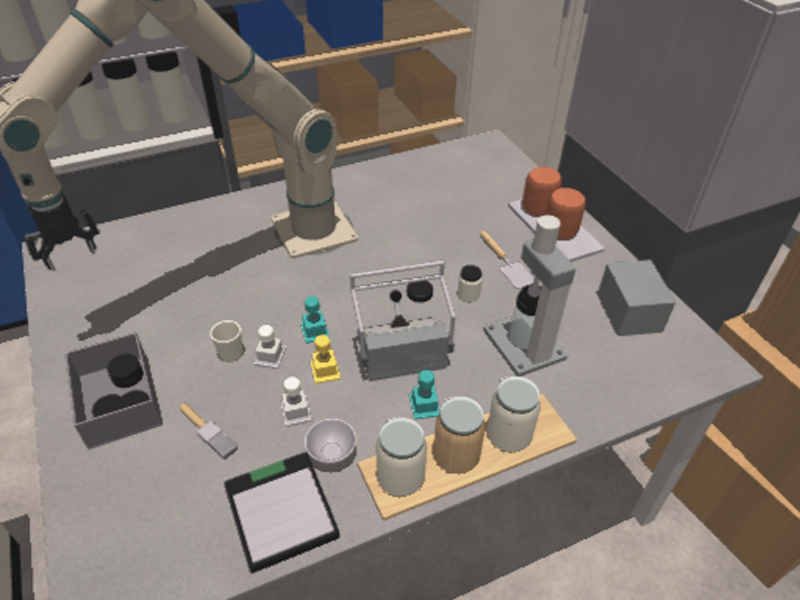

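View pics/top0.png

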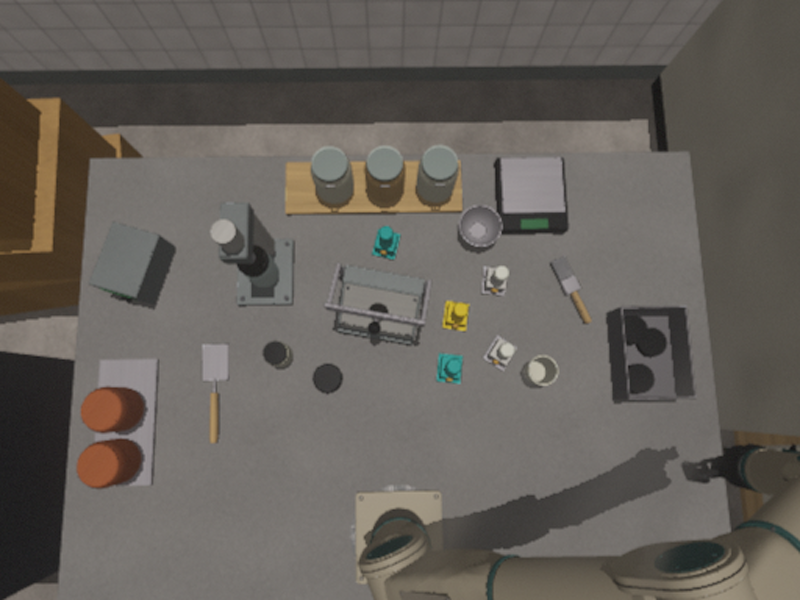

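Scene picture (800 px scale): white candidates are at (266,333) by the beaker and (292,388). In the top picture they are at (506,350) and (500,273). The look-alikes are turquoise at (313,303) and (426,380), and yellow at (322,345). Next I measure which white filter is the proud one, and the console.

```bash
cat > h.py <<'E'
import numpy as np,cv2
from scipy.spatial.transform import Rotation as R
from cell import telemetry,get_image,get_calibration
C={n:get_calibration(n) for n in("scene","top")}
def ray(n,u,v):
    c=C[n]; d=np.stack([(np.asarray(u,float)-c['cx'])/c['fx'],-(np.asarray(v,float)-c['cy'])/c['fy'],-np.ones(np.shape(u))],-1)
    return d@R.from_euler('xyz',c['attitude']).as_matrix().T
def cloud(n,d):
    v,u=np.mgrid[:384,:512]; return np.asarray(C[n]['xyz'])+ray(n,u,v)*d[...,None]
def plane(n,u,v,z):
    r=ray(n,u,v);o=C[n]['xyz'];return o+r*(z-o[2])/r[2]
def tri(a,b):
    oa,ob=C['scene']['xyz'],C['top']['xyz'];ra,rb=ray('scene',*a),ray('top',*b)
    s=np.linalg.lstsq(np.stack([ra,-rb],1),ob-oa,rcond=None)[0]
    p,q=oa+s[0]*ra,ob+s[1]*rb;return (p+q)/2,np.linalg.norm(p-q)
def proj(n,P):
    c=C[n];q=(np.asarray(P)-c['xyz'])@R.from_euler('xyz',c['attitude']).as_matrix()
    return c['cx']+c['fx']*q[...,0]/-q[...,2],c['cy']-c['fy']*q[...,1]/-q[...,2]
def crop(n,p,u0,v0,u1,v1,f,s=6):
    k=p[v0:v1,u0:u1];k=cv2.resize(k,None,fx=s,fy=s,interpolation=cv2.INTER_NEAREST);cv2.imwrite(f,cv2.cvtColor(k,cv2.COLOR_RGB2BGR))
E
python3 - <<'E'
from h import *
D={n:np.load(n+'0.npz') for n in C}
for n in C:
    P=cloud(n,D[n]['d']); p=D[n]['p']
    t=P[(P[...,2]<15)&(P[...,2]>-15)&(D[n]['d']>0)&(P[...,0]>200)&(P[...,0]<600)&(abs(P[...,1])<400)]
    print(n,'table z',np.median(t[:,2]))
    for (u,v) in ([(266,333),(292,388)] if n=='scene' else [(506,350),(500,273)]):
        u=int(u*.64);v=int(v*.64);Q=P[v-14:v+14,u-14:u+14];I=p[v-14:v+14,u-14:u+14].astype(int)
        m=(Q[...,2]>80)&(Q[...,2]<125); q=Q[m]
        zt=np.percentile(q[:,2],90); tt=q[q[:,2]>zt-5]
        print((u,v),m.sum(),'ztop',zt,tt.mean(0),np.ptp(tt,axis=0), q.mean(0))
crop('scene',D['scene']['p'],120,180,240,280,'pics/c1.png')
crop('top',D['top']['p'],190,150,370,260,'pics/c2.png',4)
crop('scene',D['scene']['p'],210,150,310,250,'pics/c3.png',6)
E
```

```text
scene table z 2.124808045064583
(170, 213) 81 ztop 99.26291900412275 [ 431.75866586 -259.76628078   97.52175649] [36.83865999 31.91891842  9.04910279] [ 435.83126607 -259.85267372   93.86117646]
(186, 248) 113 ztop 110.23037648723448 [ 616.17936863 -253.76217032  108.75497416] [30.67257868 31.37266948  8.51750382] [ 619.99149071 -254.54717734  101.5730214 ]
top table z -0.43712283733407276
(323, 224) 76 ztop 97.65581279015123 [ 426.3181821  -262.95878175   95.63748194] [29.77837357 33.86894264  7.40480901] [ 426.86150456 -261.99568311   94.43804601]
(320, 174) 83 ztop 108.18131611034168 [ 611.12903282 -255.62417639  106.2855204 ] [30.4959585  29.98670868  8.61949211] [ 608.24847708 -254.57477885  102.60725676]
```

View pics/c1.png

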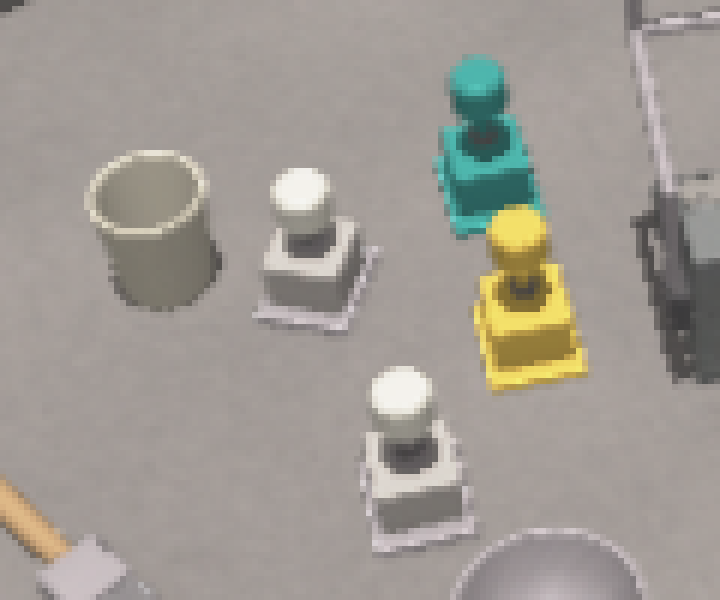

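View pics/c2.png

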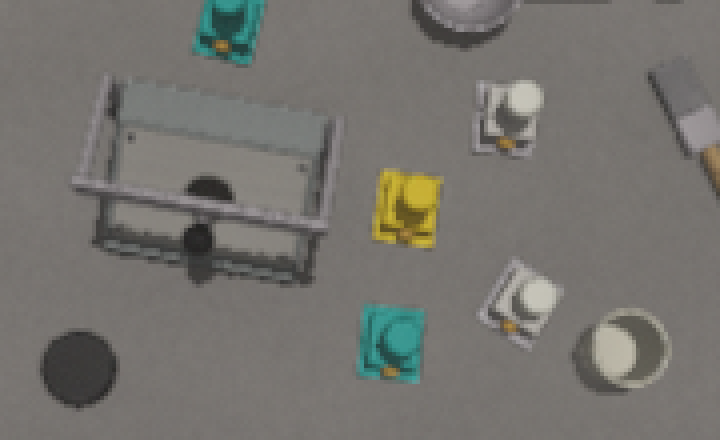

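View pics/c3.png

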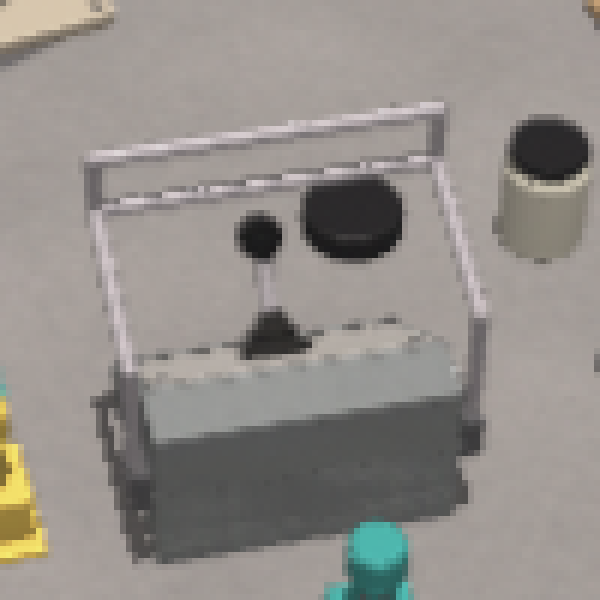

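The proud one is the far white filter: its top is at z≈109 at (614,-254), in top px (323,174). The near one reads ≈97, so it is home. Next come the console pose and the knob.

Run:
```python
from h import *
D={n:np.load(n+'0.npz') for n in C}
# knob: dark blob centroid
def blob(n,u,v,r,th):
    p=D[n]['p'][v-r:v+r+1,u-r:u+r+1].max(2); m=(p<th).astype(np.uint8)
    k,l,s,c=cv2.connectedComponentsWithStats(m)
    for i in range(1,k):
        if s[i][4]>8: print(n,s[i]-[r-u if 0 else 0]*5,c[i]+[u-r,v-r])
blob('scene',253,189,5,50); blob('top',240,209,6,45)
print('knob',tri((253.2,189.3),(239.7,209.6)))
f=lambda u,v:(210+u/6-.5,150+v/6-.5); g=lambda u,v:(190+u/4-.5,150+v/4-.5)
a,b=tri(f(92,158),g(325,226)),tri(f(442,107),g(78,183))
print('upper rail',a,b)
for n,e in(('scene',(f(92,158),f(442,107))),('top',(g(325,226),g(78,183)))):
    q=[plane(n,*x,232) for x in e];d=q[1]-q[0];print(n,q,np.linalg.norm(d),np.degrees(np.arctan2(-d[0],d[1])))
# filter tops on plane 109
for n in C:
    p=D[n]['p'].astype(int);u,v=((186,246) if n=='scene' else (321,174))
    w=p[v-16:v+16,u-16:u+16]; m=(w.min(2)>(190 if n=='scene' else 165)).astype(np.uint8)
    k,l,s,c=cv2.connectedComponentsWithStats(m);
    for i in range(1,k):
        if s[i][4]>20: print(n,'filter',s[i],c[i]+[u-16,v-16],plane(n,*(c[i]+[u-16,v-16]),109))
```

```text
scene [ 2  3  7  6 32] [253.      189.21875]
top [ 2  3  7  8 36] [239.  209.5]
knob (array([481.92712882,  50.60424372, 131.55182681]), np.float64(7.263548202100205))
upper rail (array([478.8137379 , -55.91651151, 235.41013868]), np.float64(3.9023388917780584)) (array([519.0544816 , 149.66623758, 234.83107013]), np.float64(8.535508880368916))
scene [array([475.94516346, -52.83744855, 232.        ]), array([517.07875501, 155.60633097, 232.        ])] 212.4636005892139 -11.163126585262814
top [array([478.59345226, -57.9657032 , 232.        ]), array([517.84650457, 145.98904862, 232.        ])] 207.6977200253619 -10.893920723437349
scene filter [12 11 10  8 63] [186.28571429 244.76190476] [ 617.62774509 -252.59015064  109.        ]
scene filter [11 20 16 12 71] [188.01408451 257.42253521] [ 670.52412626 -263.59944666  109.        ]
top filter [13 13  7  7 43] [320.88372093 173.88372093] [ 611.95510543 -255.14087101  109.        ]
```

Console x axis ≈ (0.981,-0.192), y axis ≈ (0.192,0.981), yaw -11°. The rail centre and the triangulated knob agree: knob ≈ (481,51,132). I'm now moving above the proud filter with closed fingers, and turning the jaw direction towards the console's y on the way.

Emit:
arm_command(rot=[[0,0,-6],[0,0,-6],[0,0,-6],[0,0,-6],[0,0,-4]], slide=[[27,23,0],[27,23,0],[27,23,0],[27,23,0],[27,23,0]], gripper=[0,0,0,0,0])

```text
clock: 0.52
eef_pos: [314.5, -508.3, 227.7]
tool_rot: [3.132, 0.001, -1.807]
force: [1.3, -0.8, 0.1]
width: 25.2
```

Emit:
arm_command(rot=[[0,0,0],[0,0,0],[0,0,0],[0,0,0],[0,0,0]], slide=[[28,24,0],[28,24,0],[28,24,0],[28,24,0],[28,24,0]], gripper=[0,0,0,0,0])

```text
clock: 0.93
eef_pos: [458.8, -380.7, 225.9]
tool_rot: [3.128, 0.002, -1.813]
force: [0.2, -0.3, 0.9]
width: 0.1
```

Emit:
arm_command(rot=[[0,0,1],[0,0,1],[0.5,0,0.5],[0,0,0],[0,0,0]], slide=[[32,26,0],[32,26,0],[32,26,-20],[32,26,-25],[25,22,-30]], gripper=[0,0,0,0,0])

```text
clock: 1.35
eef_pos: [607.7, -259.0, 163.5]
tool_rot: [3.137, 0.01, -1.764]
force: [1.0, -0.5, -0.0]
width: -0.2
```

Run:
```python
from h import *
for n,b in(('scene',(130,180,250,270)),('top',(270,120,370,210))):
    p,d=get_image(n);crop(n,p,*b,f'pics/{n}1.png',6)
s=telemetry.read_state();print(s['eef_pos'],s['tool_rot'],s['force'])
for n in C:print(n,proj(n,s['eef_pos']))
```

```text
[ 606.74006838 -251.56421478  157.38965356] [ 3.12644527  0.01700379 -1.75561849] [-0.43465937  0.71346788 -0.72104819]
scene (np.float64(184.07190369332932), np.float64(233.09482800278673))
top (np.float64(322.6257333200457), np.float64(172.35684867529406))
```

View pics/scene1.png

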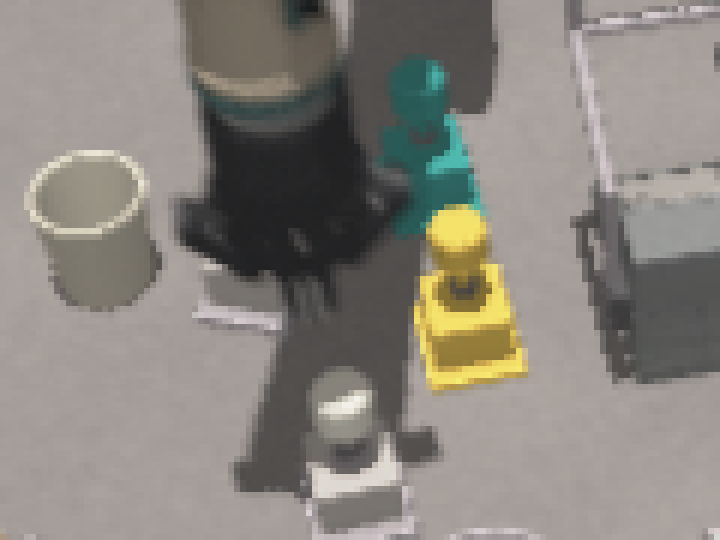

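View pics/top1.png

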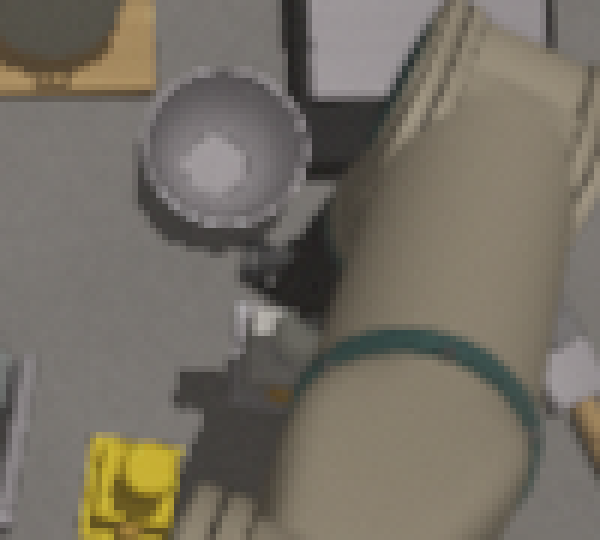

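The scene view has the closed tips at crop (317,318), where the projection puts them (324,319). The filter's centre lies about 8 mm further out in x. I'm correcting that and descending.

Emit:
arm_command(rot=[[0,0,-0.5],[0,0,0],[0,0,0],[0,0,0],[0,0,0]], slide=[[8,-2,-10],[0,0,-10],[0,0,-10],[0,0,-5],[0,0,0]], gripper=[0,0,0,0,0])

```text
clock: 1.87
eef_pos: [612.2, -252.0, 116.9]
tool_rot: [3.119, 0.017, -1.762]
force: [-0.1, -0.6, -0.7]
width: -0.2
```

Emit:
arm_command(rot=[[0,0,0],[0,0,0],[0,0,0],[0,0,0],[0,0,0]], slide=[[2,-2,-3],[0,0,-4],[0,0,-4],[0,0,-4],[0,0,-4]], gripper=[0,0,0,0,0])

```text
clock: 2.28
eef_pos: [613.5, -256.7, 100.6]
tool_rot: [3.121, 0.017, -1.765]
force: [-2.6, 1.2, 8.2]
width: -0.1
```

Contact at 8 N, as described. Pushing on to the stop at 96 mm.

Emit:
arm_command(rot=[[0,0,0],[0,0,0],[0,0,0],[0,0,0],[0,0,0]], slide=[[0,1,-3],[0,0,-3],[0,0,-3],[0,0,-3],[0,0,-3]], gripper=[0,0,0,0,0])

```text
clock: 2.7
eef_pos: [613.6, -256.8, 96.0]
tool_rot: [3.125, 0.018, -1.767]
force: [-5.7, 3.6, 17.7]
width: 0.2
```

Emit:
arm_command(rot=[[0,0,0],[0,0,0],[0,0,0],[0,0,0],[0,0,0]], slide=[[0,0,-4],[0,0,-4],[0,0,-4],[0,0,-2],[0,0,0]], gripper=[0,0,0,0,0])

```text
clock: 3.12
eef_pos: [613.8, -257.0, 97.3]
tool_rot: [3.131, 0.021, -1.768]
force: [0.2, -0.7, -0.3]
width: 0.1
```

Emit:
arm_command(rot=[[0,0,0],[0,0,0],[0,0,0],[0,0,0],[0,0,0]], slide=[[0,0,10],[0,0,35],[0,0,40],[-15,5,40],[-30,20,20]], gripper=[0,0,0,0,0])

```text
clock: 3.53
eef_pos: [568.6, -234.6, 240.8]
tool_rot: [3.126, 0.019, -1.771]
force: [1.7, -0.4, 0.6]
width: -0.4
```

Filter at the stop (96 mm, 18 N). Now I pull back towards the robot side, tilting 40° about the console's -y axis.

Emit:
arm_command(rot=[[-1.28,-6.5,0],[-1.28,-6.5,0],[-1.28,-6.5,0],[-1.28,-6.5,0],[-1.28,-6.5,0]], slide=[[-30,10,10],[-30,10,10],[-30,10,10],[-30,10,10],[-20,10,10]], gripper=[0,0,0,20,50])

```text
clock: 3.95
eef_pos: [434.1, -187.1, 286.4]
tool_rot: [-2.655, 0.022, -1.761]
force: [-3.4, -0.9, -2.1]
width: 23.1
```

```bash
cat > st.py <<'E'
from h import *
s=telemetry.read_state();ex=np.array([.9814,-.1920,0]);ey=np.array([.1920,.9814,0])
a=-.6428*ex+np.array([0,0,.766]);T=R.from_matrix(np.stack([-ey,np.cross(-a,-ey),-a],1))
M=R.from_euler('xyz',s['tool_rot'])
print('q',s['qpos'].round(3),'tcp',s['eef_pos'].round(1),'F',s['force'].round(1),'w',round(s['width'],1))
print('rot to go deg',np.degrees((T*M.inv()).as_rotvec()).round(2))
K=np.array([481,51,132.]);g=s['eef_pos']-19*M.as_matrix()[:,2]-K; f=np.cross(ey,a)
print('grasp pt rel knob: side',(g@ey).round(1),'along',(g@a).round(1),'up-slope',(g@f).round(1),'f axis',f.round(3),'a',a.round(3))
E
python3 st.py
```

```text
q [ 0.4    0.13   0.058  2.323 -0.601  0.265 -0.763] tcp [ 434.1 -187.1  286.4] F [-3.4 -0.9 -2.1] w 23.1
rot to go deg [ -3.52 -11.64  -0.31]
grasp pt rel knob: side -243.0 along 137.1 up-slope 103.0 f axis [ 0.752 -0.147  0.643] a [-0.631  0.123  0.766]
```

Emit:
arm_command(rot=[[-0.5,-2.3,0],[-0.5,-2.3,0],[-0.5,-2.3,0],[-0.5,-2.3,0],[-0.5,-2.3,0]], slide=[[0,35,-10],[0,35,-12],[0,35,-12],[0,35,-12],[0,35,-12]], gripper=[60,60,60,60,60])

```text
clock: 4.37
eef_pos: [444.8, -133.5, 285.4]
tool_rot: [-2.616, 0.025, -1.753]
force: [-0.2, 0.2, -0.2]
width: 60.0
```

```bash
python3 st.py
```

```text
q [-0.396  0.136  0.781  2.398 -1.024  0.239 -0.447] tcp [ 444.8 -133.5  285.4] F [-0.2  0.2 -0.2] w 60.0
rot to go deg [-3.26 -9.46 -0.76]
grasp pt rel knob: side -188.5 along 136.3 up-slope 101.8 f axis [ 0.752 -0.147  0.643] a [-0.631  0.123  0.766]
```

The wrist joint is at its lower limit (0.239), so I'll fit a simple kinematic model from the logged poses to see what tilt is reachable.

```bash
cat > kin.py <<'E'
from h import *
import itertools
from scipy.optimize import least_squares
s=telemetry.read_state()
data=[([1.20919255,0.62924392,0.03842647,1.51825054,-0.02699237,0.99630738,-0.02001818],[189.357,-621.229,230.493],[3.14158079,1.69180166e-03,-1.27499140]),
 ([0.4,.13,.058,2.323,-.601,.265,-.763],[434.1,-187.1,286.4],[-2.655,.022,-1.761]),
 (s['qpos'],s['eef_pos'],s['tool_rot'])]
def fk(q,sg,L,b0=0,b7=0):
    P=np.array([0,0,L[0]]);M=R.identity();M=M*R.from_euler('z',sg[0]*q[0]+b0)
    M=M*R.from_euler('y',q[1]);M=M*R.from_euler('z',sg[1]*q[2]);P=P+M.apply([L[4],0,L[1]])
    M=M*R.from_euler('y',q[3]);M=M*R.from_euler('z',sg[2]*q[4]);P=P+M.apply([L[5],0,L[2]])
    M=M*R.from_euler('y',q[5]);P=P+M.apply([L[6],0,L[3]]);M=M*R.from_euler('z',sg[3]*q[6]+b7)
    return P,M
if __name__=='__main__':
  for sg in itertools.product((1,-1),repeat=4):
   for b7 in(0,np.pi):
    f=lambda x:np.concatenate([np.r_[fk(q,sg,x[:7],x[7],b7+x[8])[0]-p,300*(fk(q,sg,x[:7],x[7],b7+x[8])[1].inv()*R.from_euler('xyz',r)).as_rotvec()] for q,p,r in data]+[.02*x[4:7]])
    o=least_squares(f,[330,400,400,250,0,0,0,0,0]);
    if o.cost<5000: print(sg,b7,round(o.cost,1),o.x.round(3))
E
python3 kin.py
```

```text
(-1, -1, -1, -1) 3.141592653589793 37.0 [ 3.19984e+02  4.23619e+02  3.92544e+02  1.39842e+02  1.35780e+02
 -1.87100e+00  3.94400e+01 -3.40000e-02 -3.10000e-02]
```

```bash
cat > ik.py <<'E'
from kin import *
L=[319.98,423.62,392.54,139.84,135.78,-1.87,39.44];sg=(-1,-1,-1,-1)
lo=np.array([-3.06,-.37,-1.25,.18,-1.1,.23,-2.94]);hi=np.array([3.06,2.12,1.32,2.47,4.24,1.98,2.94])
ex=np.array([.9814,-.1920,0]);ey=np.array([.1920,.9814,0]);K=np.array([481,51,132.])
def sols(tilt,along,flip,ntry=25,side=0):
    t=np.radians(tilt);a=-np.sin(t)*ex+np.array([0,0,np.cos(t)]);x=-ey*flip
    T=R.from_matrix(np.stack([x,np.cross(-a,x),-a],1));p=K+a*(along-19)+ey*side
    f=lambda q:np.r_[fk(q,sg,L,-.034,np.pi-.031)[0]-p,300*(fk(q,sg,L,-.034,np.pi-.031)[1].inv()*T).as_rotvec()]
    rng=np.random.default_rng(0);S=[]
    for i in range(ntry):
        o=least_squares(f,rng.uniform(lo,hi),bounds=(lo,hi),max_nfev=60)
        S.append((o.cost,o.x))
    return sorted(S,key=lambda s:s[0])
if __name__=='__main__':
  for tilt in(25,32,40):
   for fl in(1,-1):
    for al in(0,90):
     S=[s for s in sols(tilt,al,fl) if s[0]<1]
     print(tilt,fl,al,len(S),[list(s[1].round(2)) for s in S[:5]])
E
time python3 ik.py
```

```text
25 1 0 6 [[np.float64(-0.15), np.float64(0.55), np.float64(-0.09), np.float64(2.4), np.float64(2.39), np.float64(0.3), np.float64(1.94)], [np.float64(-0.04), np.float64(0.56), np.float64(-0.21), np.float64(2.39), np.float64(2.25), np.float64(0.33), np.float64(2.1)], [np.float64(-0.18), np.float64(0.55), np.float64(-0.05), np.float64(2.41), np.float64(2.44), np.float64(0.29), np.float64(1.88)], [np.float64(0.85), np.float64(1.21), np.float64(-1.21), np.float64(2.32), np.float64(2.02), np.float64(1.11), np.float64(2.89)], [np.float64(-0.48), np.float64(0.57), np.float64(0.32), np.float64(2.43), np.float64(3.17), np.float64(0.24), np.float64(1.11)]]
25 1 90 6 [[np.float64(0.16), np.float64(0.35), np.float64(-0.48), np.float64(2.47), np.float64(1.72), np.float64(0.33), np.float64(2.6)], [np.float64(0.16), np.float64(0.35), np.float64(-0.48), np.float64(2.47), np.float64(1.72), np.float64(0.33), np.float64(2.6)], [np.float64(0.17), np.float64(0.35), np.float64(-0.49), np.float64(2.47), np.float64(1.72), np.float64(0.34), np.float64(2.6)], [np.float64(0.29), np.float64(0.38), np.float64(-0
[... 3555 characters left out ...]
float64(-0.31), np.float64(0.61), np.float64(0.09), np.float64(2.46), np.float64(2.77), np.float64(0.61), np.float64(-1.63)], [np.float64(-0.8), np.float64(0.73), np.float64(0.64), np.float64(2.47), np.float64(3.24), np.float64(0.56), np.float64(-2.28)], [np.float64(0.07), np.float64(0.63), np.float64(-0.32), np.float64(2.44), np.float64(2.55), np.float64(0.7), np.float64(-1.28)], [np.float64(-0.01), np.float64(0.62), np.float64(-0.23), np.float64(2.45), np.float64(2.59), np.float64(0.68), np.float64(-1.35)], [np.float64(-1.28), np.float64(1.34), np.float64(1.25), np.float64(2.42), np.float64(3.89), np.float64(0.89), np.float64(2.89)]]
40 -1 90 0 []
real	0m46.092s
user	0m46.186s
sys	0m0.101s
```

```bash
cat > plan.py <<'E'
from ik import *
def pose(tilt,cx,cz,cy=0,flip=-1):
    t=np.radians(tilt);a=-np.sin(t)*ex+np.array([0,0,np.cos(t)]);x=-ey*flip
    O=K+48*ex-np.array([0,0,132.]);return O+cx*ex+cy*ey+np.array([0,0,cz]),R.from_matrix(np.stack([x,np.cross(-a,x),-a],1))
F=lambda q:fk(q,sg,L,-.034,np.pi-.031)
def solve(p,T,q0,w=3):
    f=lambda q:np.r_[F(q)[0]-p,300*(F(q)[1].inv()*T).as_rotvec(),w*(q-q0)]
    o=least_squares(f,np.clip(q0,lo+.01,hi-.01),bounds=(lo,hi));r=f(o.x);return o.x,np.linalg.norm(r[:3]),np.linalg.norm(r[3:6])/300*57.3
if __name__=='__main__':
  for q,p,r in data:
    P,M=F(q);print('res',(P-p).round(1),np.degrees((M.inv()*R.from_euler('xyz',r)).as_rotvec()).round(1))
  for t1 in(32,38):
    q=np.array([-.14,.57,-.09,2.43,2.58,.46,-1.38]);t=np.radians(t1)
    cx0,cz0=-48+19*np.sin(t),132-19*np.cos(t)
    for s in np.linspace(0,1,6):
      q,e,g=solve(*pose(t1+(12-t1)*s,cx0+(-120-cx0)*s,cz0+(160-cz0)*s),q,1)
      print(t1,round(s,1),q.round(2),round(e,2),round(g,2))
E
python3 plan.py
```

```text
res [2.  0.6 0. ] [-0.  -0.  -0.2]
res [ 1.2  0.5 -1.7] [-0.1 -1.  -0. ]
res [-1.1 -0.3  1.6] [-0.  -1.   0.1]
32 0.0 [-0.14  0.57 -0.09  2.43  2.58  0.46 -1.38] 0.0 0.0
32 0.2 [-0.18  0.53 -0.07  2.47  2.53  0.37 -1.36] 0.0 0.0
32 0.4 [ 0.01  0.5  -0.3   2.47  2.18  0.36 -0.99] 0.04 0.0
32 0.6 [ 0.1   0.47 -0.41  2.47  1.87  0.33 -0.69] 0.03 0.0
32 0.8 [ 0.17  0.45 -0.5   2.46  1.52  0.32 -0.35] 0.01 0.0
32 1.0 [ 0.32  0.45 -0.66  2.46  1.26  0.38 -0.08] 0.01 0.0
38 0.0 [-0.12  0.6  -0.12  2.45  2.63  0.6  -1.43] 0.0 0.0
38 0.2 [ 0.03  0.57 -0.29  2.47  2.45  0.54 -1.23] 0.03 0.0
38 0.4 [ 0.35  0.6  -0.66  2.47  2.13  0.58 -0.84] 0.05 0.0
38 0.6 [ 0.52  0.65 -0.86  2.47  1.89  0.62 -0.58] 0.03 0.0
38 0.8 [ 0.6   0.66 -0.97  2.47  1.69  0.63 -0.39] 0.03 0.0
38 1.0 [ 0.66  0.66 -1.04  2.47  1.49  0.64 -0.22] 0.0 0.0
```

```bash
cat > path.py <<'E'
from plan import *
qc=telemetry.read_state()['qpos'];qp=np.array([.32,.45,-.66,2.44,1.26,.38,-.08])
for name,via in(('direct',[qp]),('via',[np.array([0.0,.6,.0,2.0,.3,.45,-.3]),qp])):
  a=qc;print(name)
  for b in via:
    for s in np.linspace(0,1,7):
      P,M=F(a+(b-a)*s);print((a+(b-a)*s).round(2),P.round(0),'z axis',M.as_matrix()[:,2].round(2),'x',M.as_matrix()[:,0].round(2))
    a=b
E
python3 path.py
```

```text
direct
[-0.4   0.14  0.78  2.4  -1.02  0.24 -0.45] [ 444. -134.  287.] z axis [ 0.49 -0.09 -0.86] x [-0.19 -0.98 -0.01]
[-0.28  0.19  0.54  2.41 -0.64  0.26 -0.39] [427. -90. 247.] z axis [ 0.36 -0.04 -0.93] x [ 0.31 -0.94  0.16]
[-0.16  0.24  0.3   2.41 -0.26  0.29 -0.32] [408. -58. 213.] z axis [ 0.22 -0.03 -0.98] x [ 0.74 -0.64  0.19]
[-0.04  0.29  0.06  2.42  0.12  0.31 -0.26] [394. -33. 187.] z axis [ 0.12 -0.06 -0.99] x [ 0.98 -0.17  0.13]
[ 0.08  0.35 -0.18  2.43  0.5   0.33 -0.2 ] [392.  -9. 170.] z axis [ 0.08 -0.09 -0.99] x [0.94 0.34 0.05]
[ 0.2   0.4  -0.42  2.43  0.88  0.36 -0.14] [401.  22. 160.] z axis [ 0.12 -0.1  -0.99] x [0.65 0.76 0.  ]
[ 0.32  0.45 -0.66  2.44  1.26  0.38 -0.08] [418.  66. 162.] z axis [ 0.22 -0.04 -0.98] x [ 0.19  0.98 -0.  ]
via
[-0.4   0.14  0.78  2.4  -1.02  0.24 -0.45] [ 444. -134.  287.] z axis [ 0.49 -0.09 -0.86] x [-0.19 -0.98 -0.01]
[-0.33  0.21  0.65  2.33 -0.8   0.27 -0.42] [ 461. -116.  263.] z axis [ 0.43 -0.07 -0.9 ] x [ 0.1  -0.99  0.12]
[-0.26  0.29  0.52  2.27 -0.58  0.31 -0.4 ] [ 475. -100.  235.] z axis [ 0.35 -0.06 -0.94] x [ 0
[... 511 characters left out ...]
 117.] z axis [ 0.1  -0.13 -0.99] x [ 0.99 -0.03  0.11]
[ 0.05  0.57 -0.11  2.07  0.46  0.44 -0.26] [509. -27. 119.] z axis [ 0.1  -0.13 -0.99] x [0.98 0.19 0.07]
[ 0.11  0.55 -0.22  2.15  0.62  0.43 -0.23] [489.  -8. 124.] z axis [ 0.1  -0.12 -0.99] x [0.91 0.4  0.05]
[ 0.16  0.52 -0.33  2.22  0.78  0.42 -0.19] [471.  11. 131.] z axis [ 0.12 -0.11 -0.99] x [0.8  0.6  0.03]
[ 0.21  0.5  -0.44  2.29  0.94  0.4  -0.15] [453.  29. 141.] z axis [ 0.15 -0.1  -0.98] x [0.63 0.77 0.02]
[ 0.27  0.48 -0.55  2.37  1.1   0.39 -0.12] [436.  48. 151.] z axis [ 0.18 -0.07 -0.98] x [0.43 0.9  0.01]
[ 0.32  0.45 -0.66  2.44  1.26  0.38 -0.08] [418.  66. 162.] z axis [ 0.22 -0.04 -0.98] x [ 0.19  0.98 -0.  ]
```

```bash
cat > go.py <<'E'
from plan import *
import sys
s=telemetry.read_state();p=s['eef_pos'];M=R.from_euler('xyz',s['tool_rot'])
qs=np.array([-.396,.136,.781,2.398,-1.024,.239,-.447]);qp=np.array([.32,.45,-.66,2.44,1.26,.38,-.08])
print('q',s['qpos'].round(2),p.round(0),s['force'].round(1))
for a in sys.argv[1:]:
    P,T=F(qs+(qp-qs)*float(a));rv=np.degrees((T*M.inv()).as_rotvec())
    print(a,'slide',(P-p).round(0),'rot',rv.round(1),np.linalg.norm(rv).round(1))
E
python3 go.py 0.1 0.17 .33
```

```text
q [-0.4   0.14  0.78  2.4  -1.02  0.24 -0.45] [ 445. -133.  285.] [-0.2  0.2 -0.2]
0.1 slide [-10.  28. -23.] rot [-7.3  6.5 16.4] 19.1
0.17 slide [-18.  45. -40.] rot [-11.4  10.7  28.4] 32.4
.33 slide [-37.  75. -72.] rot [-19.8  18.6  56.1] 62.4
```

Emit:
arm_command(rot=[[-2.3,2.1,5.7],[-2.3,2.1,5.7],[-2.3,2.1,5.7],[-2.3,2.1,5.7],[-2.3,2.1,5.7]], slide=[[-4,9,-8],[-4,9,-8],[-4,9,-8],[-4,9,-8],[-4,9,-8]], gripper=[60,60,60,60,60])

```text
clock: 4.78
eef_pos: [426.3, -81.3, 247.8]
tool_rot: [-2.814, -0.162, -1.208]
force: [0.1, -0.1, -0.1]
width: 60.4
```

```bash
python3 go.py 0.25 .33 .5
```

```text
q [-0.49  0.21  0.77  2.38 -0.71  0.31 -0.3 ] [426. -81. 248.] [ 0.1 -0.1 -0.1]
0.25 slide [ -9.   9. -19.] rot [-4.1  4.7 11.8] 13.4
.33 slide [-18.  23. -34.] rot [-8.   8.7 25.7] 28.3
.5 slide [-32.  48. -61.] rot [-15.4  15.3  55.6] 59.7
```

Emit:
arm_command(rot=[[-1.7,1.7,6],[-1.7,1.7,6],[-1.7,1.7,6],[-1.7,1.7,6],[-1.7,1.7,6]], slide=[[-3,5,-7],[-3,5,-7],[-3,5,-7],[-3,5,-7],[-3,5,-7]], gripper=[60,60,60,60,60])

```text
clock: 5.2
eef_pos: [412.6, -53.8, 213.6]
tool_rot: [-3.028, -0.191, -0.614]
force: [0.5, -0.9, -0.6]
width: 59.9
```

```bash
python3 go.py .5 .67
```

```text
q [-0.44  0.29  0.63  2.35 -0.53  0.38  0.03] [413. -54. 214.] [ 0.5 -0.9 -0.6]
.5 slide [-18.  21. -26.] rot [-6.6  6.7 23.8] 25.6
.67 slide [-21.  46. -44.] rot [-12.5  10.2  54. ] 56.4
```

```bash
cat > lean.py <<'E'
from plan import *
q=telemetry.read_state()['qpos']
for P,tl,ln,yaw in([(405,-20,200),8,0,0],[(405,0,200),5,10,20],[(405,10,200),5,20,40],[(410,30,200),8,20,60],[(415,60,190),12,15,79],[(418,66,170),20,5,79]):
    T0=R.from_euler('z',yaw,degrees=True)*R.from_euler('x',180,degrees=True)
    T=R.from_rotvec(np.radians(tl)*-ey)*R.from_rotvec(np.radians(ln)*-ex)*T0
    q,e,g=solve(np.array(P,float),T,q,10);print(q.round(2),round(e,1),round(g,1),T.as_matrix()[:,2].round(2))
E
python3 lean.py
```

```text
[-0.43  0.3   0.49  2.4  -0.36  0.35  0.37] 0.2 0.0 [ 0.14 -0.03 -0.99]
[-0.69  0.36  0.63  2.36 -0.05  0.44  0.3 ] 0.2 0.1 [ 0.05 -0.19 -0.98]
[-0.83  0.42  0.69  2.34  0.19  0.52  0.34] 0.1 0.0 [ 0.01 -0.35 -0.94]
[-0.84  0.41  0.63  2.34  0.29  0.5   0.52] 0.0 0.0 [ 0.06 -0.36 -0.93]
[-0.8   0.39  0.52  2.34  0.35  0.41  0.71] 0.1 0.0 [ 0.15 -0.29 -0.94]
[-0.46  0.36  0.12  2.45  1.13  0.23 -0.09] 4.5 1.2 [ 0.32 -0.15 -0.94]
```

```bash
cat > tgt.py <<'E'
# args: x y z tilt lean yaw ; TCP target in world
from plan import *
import sys
v=[float(a) for a in sys.argv[1:7]];s=telemetry.read_state();p=s['eef_pos'];M=R.from_euler('xyz',s['tool_rot'])
T=R.from_rotvec(np.radians(v[3])*-ey)*R.from_rotvec(np.radians(v[4])*-ex)*R.from_euler('z',v[5],degrees=True)*R.from_euler('x',180,degrees=True)
rv=np.degrees((T*M.inv()).as_rotvec())
print('q',s['qpos'].round(2),p.round(0),s['force'].round(1),'zax',M.as_matrix()[:,2].round(2),'x',M.as_matrix()[:,0].round(2))
print('slide',(np.array(v[:3])-p).round(1),'rot',rv.round(1),np.linalg.norm(rv).round(1))
q,e,g=solve(np.array(v[:3]),T,s['qpos'],10);print('pred',q.round(2),round(e,1),round(g,1))
E
python3 tgt.py 405 -10 200 5 10 0
```

```text
q [-0.44  0.29  0.63  2.35 -0.53  0.38  0.03] [413. -54. 214.] [ 0.5 -0.9 -0.6] zax [ 0.22 -0.02 -0.98] x [ 0.8  -0.57  0.19]
slide [ -7.6  43.8 -13.6] rot [-14.2  12.9  32.6] 37.8
pred [-0.74  0.38  0.73  2.36 -0.15  0.44  0.07] 0.2 0.1
```

Emit:
arm_command(rot=[[-2.7,2.4,6],[-2.7,2.4,6],[-2.7,2.4,6],[-2.7,2.4,6],[-2.7,2.4,6]], slide=[[-1,8,-2],[-1,8,-2],[-1,8,-2],[-1,8,-2],[-1,8,-2]], gripper=[60,60,60,60,60])

```text
clock: 5.62
eef_pos: [408.9, -16.3, 205.7]
tool_rot: [2.958, -0.069, -0.036]
force: [-0.3, -0.3, -1.1]
width: 59.9
```

```bash
python3 tgt.py 405 20 200 5 20 40
```

```text
q [-0.73  0.4   0.73  2.24 -0.15  0.54  0.03] [409. -16. 206.] [-0.3 -0.3 -1.1] zax [ 0.06 -0.18 -0.98] x [ 1.   -0.04  0.07]
slide [-3.9 36.3 -5.7] rot [-11.   13.7  39.5] 43.3
pred [-0.85  0.42  0.68  2.33  0.19  0.53  0.31] 0.1 0.0
```

Emit:
arm_command(rot=[[-1.7,2.1,6.2],[-1.7,2.1,6.2],[-1.7,2.1,6.2],[-1.7,2.1,6.2],[-1.7,2.1,6.2]], slide=[[0,6,-1],[0,6,-1],[0,6,-1],[0,6,-1],[0,6,-1]], gripper=[60,60,60,60,60])

```text
clock: 6.03
eef_pos: [412.9, 17.2, 202.5]
tool_rot: [2.854, 0.147, 0.534]
force: [1.3, 0.0, -0.4]
width: 60.2
```

```bash
python3 tgt.py 410 40 200 8 20 65
```

```text
q [-0.83  0.46  0.64  2.18  0.08  0.64  0.25] [413.  17. 203.] [ 1.3  0.  -0.4] zax [ 0.02 -0.32 -0.95] x [ 0.85  0.5  -0.15]
slide [-2.9 22.8 -2.5] rot [-4.   8.5 30.2] 31.6
pred [-0.83  0.4   0.59  2.33  0.32  0.52  0.56] 0.1 0.0
```

Emit:
arm_command(rot=[[-0.8,1.7,6],[-0.8,1.7,6],[-0.8,1.7,6],[-0.8,1.7,6],[-0.8,1.7,6]], slide=[[-1,5,-1],[-1,5,-1],[-1,5,-1],[0,5,-1],[0,5,-1]], gripper=[60,60,60,60,60])

```text
clock: 6.45
eef_pos: [413.8, 46.2, 198.9]
tool_rot: [2.915, 0.301, 1.104]
force: [0.3, 0.2, 0.3]
width: 60.2
```

```bash
python3 tgt.py 415 60 195 20 20 79;python3 tgt.py 425 60 190 30 20 79|tail -1;python3 tgt.py 440 60 160 35 15 79|tail -1; python3 tgt.py 440 60 160 32 0 79|tail -1; python3 tgt.py 493 50 117 36 0 79|tail -1
```

```text
q [-0.85  0.45  0.51  2.19  0.26  0.64  0.55] [414.  46. 199.] [0.3 0.2 0.3] zax [ 0.07 -0.36 -0.93] x [ 0.43  0.85 -0.3 ]
slide [ 1.2 13.8 -3.9] rot [-4.4 -6.6 11.2] 13.7
pred [-1.07  0.46  0.76  2.38  0.5   0.35  0.47] 0.3 0.1
pred [-1.23  0.56  0.88  2.41  0.8   0.23  0.03] 2.8 0.8
pred [-0.4   0.47 -0.    2.47  1.85  0.57 -0.9 ] 7.1 1.2
pred [ 0.81  1.05 -1.23  2.47  2.06  1.13 -0.46] 13.2 1.3
pred [ 0.26  0.67 -0.53  2.41  2.36  0.68 -1.02] 1.4 0.5
```

```bash
cat > sim.py <<'E'
from plan import *
def TT(tl,ln,yaw=79): return R.from_rotvec(np.radians(tl)*-ey)*R.from_rotvec(np.radians(ln)*-ex)*R.from_euler('z',yaw,degrees=True)*R.from_euler('x',180,degrees=True)
if __name__=='__main__':
  q=telemetry.read_state()['qpos']
  W=[(412,58,185,12,18),(412,62,170,14,12),(412,65,160,14,6),(412,65,160,14,0)]
  for s in np.linspace(.1,1,10): 
    x=-120+s*(-36.5+120);z=160+s*(117-160);p=K+(x+48)*ex;W.append((p[0],p[1],z,14+s*22,0))
  for w in W:
    q,e,g=solve(np.array(w[:3],float),TT(w[3],w[4]),q,10);print(np.round(w,0),q.round(2),round(e,1),round(g,1))
E
python3 sim.py
```

```text
[412  58 185  12  18] [-0.83  0.42  0.54  2.34  0.4   0.43  0.65] 0.1 0.0
[412  62 170  14  12] [-0.78  0.42  0.49  2.37  0.37  0.3   0.67] 0.0 0.0
[412  65 160  14   6] [-0.58  0.39  0.3   2.39  0.41  0.23  0.66] 1.3 0.4
[412  65 160  14   0] [-0.11  0.37 -0.19  2.42  0.86  0.23  0.27] 3.4 0.9
[419.  63. 156.  16.   0.] [-0.05  0.39 -0.27  2.46  1.33  0.23 -0.2 ] 2.3 0.6
[427.  62. 151.  18.   0.] [-0.04  0.41 -0.28  2.47  1.59  0.25 -0.46] 3.8 0.8
[435.  60. 147.  21.   0.] [ 0.19  0.48 -0.52  2.47  1.79  0.38 -0.6 ] 4.5 0.7
[443.  58. 143.  23.   0.] [ 0.37  0.56 -0.7   2.47  1.91  0.51 -0.66] 2.7 0.3
[451.  57. 138.  25.   0.] [ 0.42  0.61 -0.74  2.47  2.01  0.58 -0.72] 0.5 0.1
[460.  55. 134.  27.   0.] [ 0.43  0.64 -0.74  2.46  2.09  0.63 -0.76] 0.1 0.0
[468.  54. 130.  29.   0.] [ 0.44  0.67 -0.74  2.45  2.15  0.67 -0.8 ] 0.1 0.0
[476.  52. 126.  32.   0.] [ 0.44  0.7  -0.74  2.44  2.21  0.71 -0.83] 0.0 0.0
[484.  50. 121.  34.   0.] [ 0.44  0.73 -0.74  2.42  2.27  0.75 -0.85] 0.0 0.0
[492.  49. 117.  36.   0.] [ 0.45  0.76 -0.73  2.41  2.32  0.79 -0.88] 0.0 0.0
```

```bash
python3 tgt.py 412 62 172 14 12 79
```

```text
q [-0.85  0.45  0.51  2.19  0.26  0.64  0.55] [414.  46. 199.] [0.3 0.2 0.3] zax [ 0.07 -0.36 -0.93] x [ 0.43  0.85 -0.3 ]
slide [ -1.8  15.8 -26.9] rot [ 4.8 -3.1 13.1] 14.3
pred [-0.78  0.42  0.5   2.37  0.36  0.3   0.68] 0.1 0.0
```

Emit:
arm_command(rot=[[1.2,-0.8,3.2],[1.2,-0.8,3.2],[1.2,-0.8,3.2],[1.2,-0.8,3.2],[0,0,0]], slide=[[0,4,-6],[0,4,-6],[0,4,-6],[0,4,-6],[0,0,0]], gripper=[60,60,60,60,60])

```text
clock: 6.87
eef_pos: [417.2, 66.9, 175.9]
tool_rot: [2.885, 0.193, 1.34]
force: [0.8, -1.0, -0.4]
width: 60.1
```

```bash
python3 tgt.py 412 65 160 14 0 79
```

```text
q [-0.82  0.43  0.46  2.32  0.35  0.36  0.64] [417.  67. 176.] [ 0.8 -1.  -0.4] zax [ 0.2  -0.24 -0.95] x [ 0.22  0.96 -0.19]
slide [ -5.2  -1.9 -15.9] rot [10.9 -1.7  2.1] 11.3
pred [-0.13  0.37 -0.17  2.42  0.82  0.23  0.31] 3.9 1.1
```

Emit:
arm_command(rot=[[2.2,-0.4,0.4],[2.2,-0.4,0.4],[2.2,-0.4,0.4],[2.2,-0.4,0.4],[2.2,-0.4,0.4]], slide=[[-1,0,-3],[-1,0,-3],[-1,0,-3],[-1,0,-3],[-1,0,-3]], gripper=[60,60,60,60,60])

```text
clock: 7.28
eef_pos: [415.5, 67.7, 163.3]
tool_rot: [2.89, 0.022, 1.369]
force: [0.7, -0.3, -0.6]
width: 59.9
```

```bash
python3 tgt.py 419 63 156 18 -3 79
```

```text
q [-0.34  0.37 -0.02  2.39  0.74  0.24  0.3 ] [416.  68. 163.] [ 0.7 -0.3 -0.6] zax [ 0.24 -0.07 -0.97] x [ 0.2   0.98 -0.02]
slide [ 3.5 -4.7 -7.3] rot [ 3.4 -4.3  1.5] 5.7
pred [ 0.07  0.4  -0.39  2.47  1.47  0.23 -0.32] 7.9 1.8
```

Emit:
arm_command(rot=[[0.5,-1.5,0],[0.5,-1.5,0],[0,-1.5,0],[0,-1.5,0],[0,-1.5,0]], slide=[[3,-1,-2],[3,-1,-3],[3,-1,-3],[4,-1,-2],[4,-1,-2]], gripper=[60,60,60,60,60])

```text
clock: 7.7
eef_pos: [434.7, 57.3, 157.1]
tool_rot: [2.784, -0.006, 1.35]
force: [1.0, -0.2, 0.4]
width: 60.2
```

```bash
python3 tgt.py 443 58 143 23 0 79; python3 tgt.py 443 58 143 18 0 79|tail -1
```

```text
q [-0.22  0.4  -0.17  2.46  1.64  0.25 -0.62] [435.  57. 157.] [ 1.  -0.2  0.4] zax [ 0.34 -0.07 -0.94] x [0.22 0.98 0.01]
slide [  8.3   0.7 -14.1] rot [-0.9 -2.4  1.7] 3.0
pred [ 0.21  0.51 -0.53  2.47  1.93  0.42 -0.72] 4.8 0.7
pred [-0.06  0.44 -0.24  2.45  1.69  0.23 -0.54] 0.1 0.1
```

The wrist has gone round (q5 = 1.64). Looking before straddling the knob, and at the filter.

Run:
```python
from h import *
p,d=get_image('scene');crop('scene',p,190,120,320,240,'pics/scene2.png',5)
crop('scene',p,160,190,220,290,'pics/scene2f.png',6)
P=cloud('scene',d);Q=P[238:262,176:198].reshape(-1,3);I=p[238:262,176:198].reshape(-1,3).min(1)
q=Q[(Q[:,2]>60)&(Q[:,2]<125)];z=np.percentile(q[:,2],92);print('filter top z',z,q[q[:,2]>z-5].mean(0))
p2,d2=get_image('top');crop('top',p2,200,150,340,240,'pics/top2.png',5)
P=cloud('top',d2);q=P[160:188,308:336].reshape(-1,3);q=q[(q[:,2]>60)&(q[:,2]<125)];print('top view z',np.percentile(q[:,2],90))
s=telemetry.read_state();M=R.from_euler('xyz',s['tool_rot']).as_matrix()
for o in(30,-30):print(proj('scene',s['eef_pos']+M[:,0]*o))
print(proj('scene',[481,51,132]))
```

```text
filter top z 99.79009145415966 [ 616.61557646 -252.00576531   97.94162953]
top view z 96.99841927038247
(np.float64(256.4999985767893), np.float64(174.9453210515319))
(np.float64(240.8988837094847), np.float64(177.02909301863224))
(np.float64(252.2284615796741), np.float64(189.10321393724132))
```

View pics/scene2.png

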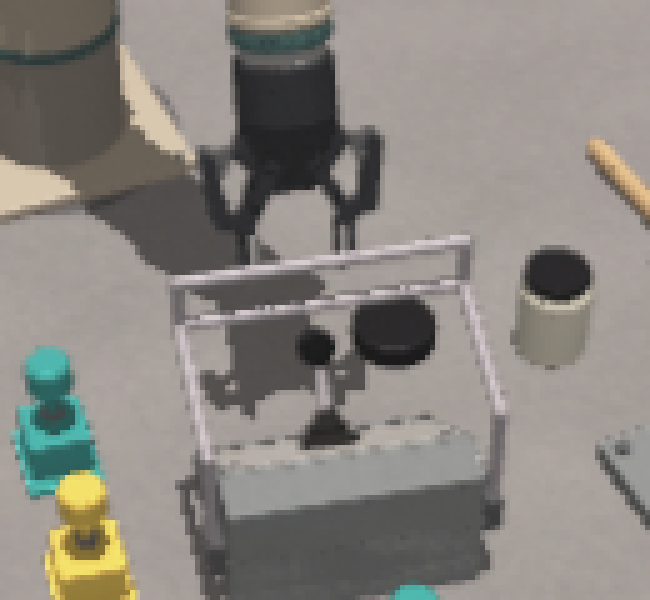

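View pics/top2.png

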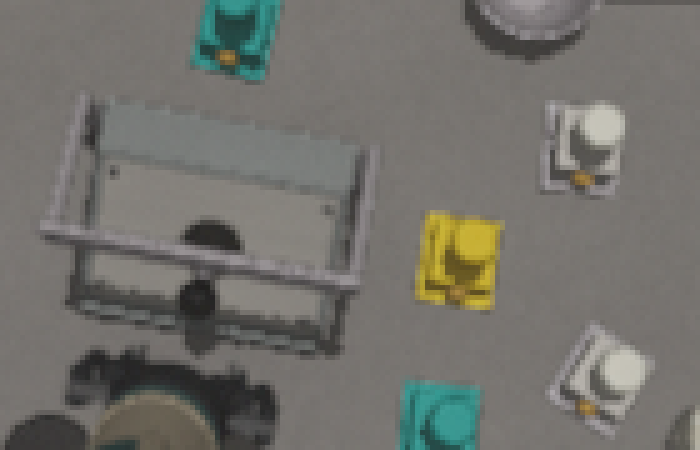

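Filter top reads ≈97 in the top view, so it is home. The fingertips straddle the knob's line: tips in the scene crop at (245,250) and (345,245), knob at (316,346). Advancing onto the knob.

Emit:
arm_command(rot=[[0,-0.5,0.3],[0,-0.8,0.3],[0,-1.3,0.3],[-0.3,-1.6,0],[-0.3,-1.6,0]], slide=[[3,0,-5],[5,0,-5],[6,-1,-5],[6,-1,-4],[6,-1,-4]], gripper=[50,50,50,50,50])

```text
clock: 8.22
eef_pos: [467.5, 53.9, 140.1]
tool_rot: [2.689, -0.0, 1.363]
force: [-0.6, 0.3, -2.4]
width: 49.9
```

```bash
python3 tgt.py 484 50 121 33 0 79; python3 st.py | tail -1
```

```text
q [ 0.24  0.61 -0.86  2.46  1.79  0.73 -0.77] [467.  54. 140.] [-0.6  0.3 -2.4] zax [ 0.43 -0.09 -0.9 ] x [0.21 0.98 0.  ]
slide [ 16.5  -3.9 -19.1] rot [-1.4 -6.9  0.9] 7.1
pred [ 0.46  0.73 -0.75  2.42  2.24  0.74 -0.82] 0.2 0.1
grasp pt rel knob: side 0.4 along 33.5 up-slope -0.7 f axis [ 0.752 -0.147  0.643] a [-0.631  0.123  0.766]
```

Emit:
arm_command(rot=[[-0.2,-1.3,0.2],[-0.3,-1.3,0.2],[-0.3,-1.3,0.2],[-0.3,-1.3,0.2],[-0.3,-1.3,0]], slide=[[4,-1,-4],[4,-1,-4],[4,-1,-4],[4,-1,-4],[4,-1,-4]], gripper=[50,50,50,50,50])

```text
clock: 8.63
eef_pos: [500.6, 35.9, 120.3]
tool_rot: [2.597, 0.039, 1.348]
force: [0.1, 0.4, 0.6]
width: 49.8
```

```bash
python3 st.py
```

```text
q [ 0.41   0.927 -1.245  2.464  1.817  1.25  -0.739] tcp [500.6  35.9 120.3] F [0.1 0.4 0.6] w 49.8
rot to go deg [ 101.84  -24.44 -146.3 ]
grasp pt rel knob: side -10.1 along -4.4 up-slope 12.3 f axis [ 0.752 -0.147  0.643] a [-0.631  0.123  0.766]
```

Emit:
arm_command(rot=[[0,0,0],[0,0,0],[0,0,0]], slide=[[-3,4,-2],[-3,4,-2],[-2,2,-2]], gripper=[50,50,50])

```text
clock: 8.88
eef_pos: [492.7, 43.4, 111.7]
tool_rot: [2.611, 0.054, 1.342]
force: [0.0, 1.1, 0.0]
width: 50.2
```

```bash
python3 st.py
```

```text
q [ 0.371  0.952 -1.246  2.466  1.794  1.286 -0.764] tcp [492.7  43.4 111.7] F [0.  1.1 0. ] w 50.2
rot to go deg [-100.51   25.61  146.98]
grasp pt rel knob: side -4.0 along -5.2 up-slope 0.1 f axis [ 0.752 -0.147  0.643] a [-0.631  0.123  0.766]
```

Knob straddled. I'm centring on it, narrowing to 38 mm, then starting the sideways push.

Emit:
arm_command(rot=[[0,0,0.5],[0,0,0.5],[0,0,0.5],[0,0,0]], slide=[[0.5,3,1],[0.5,2,0],[1,4,0],[1,4,0]], gripper=[44,40,38,38])

```text
clock: 9.22
eef_pos: [494.7, 58.0, 114.1]
tool_rot: [2.612, 0.06, 1.375]
force: [-1.9, -1.0, 1.5]
width: 38.0
```

```bash
python3 st.py
```

```text
q [ 0.345  0.946 -1.246  2.454  1.786  1.279 -0.742] tcp [494.7  58.  114.1] F [-1.9 -1.   1.5] w 38.0
rot to go deg [-99.83  24.13 145.59]
grasp pt rel knob: side 10.5 along -2.8 up-slope 0.9 f axis [ 0.752 -0.147  0.643] a [-0.631  0.123  0.766]
```

Emit:
arm_command(rot=[[0,0,0],[0,0,0],[0,0,0],[0,0,0]], slide=[[1,5,-1],[1,5,-1],[1,5,-1],[1,5,-1]], gripper=[38,38,38,38])

```text
clock: 9.55
eef_pos: [495.9, 70.3, 110.5]
tool_rot: [2.611, 0.078, 1.365]
force: [-5.5, -7.2, 4.7]
width: 38.0
```

```bash
python3 st.py
python3 - <<'E'
from h import *
p,d=get_image('scene');crop('scene',p,190,120,350,240,'pics/scene3.png',5)
E
```

```text
q [ 0.291  0.956 -1.232  2.432  1.761  1.307 -0.76 ] tcp [495.9  70.3 110.5] F [-5.5 -7.2  4.7] w 38.0
rot to go deg [-99.37  25.93 145.4 ]
grasp pt rel knob: side 23.3 along -4.8 up-slope -2.3 f axis [ 0.752 -0.147  0.643] a [-0.631  0.123  0.766]
```

View pics/scene3.png

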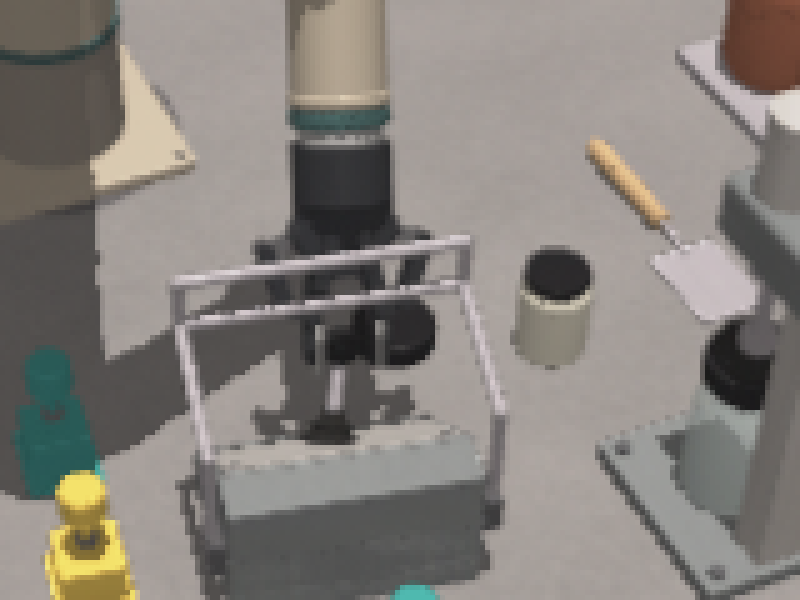

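Emit:
arm_command(rot=[[0,0,0],[0,0,0],[0,0,0],[0,0,0],[0,0,0]], slide=[[1,5,0],[1,5,0],[1,5,0],[1,5,0],[1,5,0]], gripper=[38,38,38,38,38])

```text
clock: 10.02
eef_pos: [496.2, 74.6, 108.4]
tool_rot: [2.61, 0.122, 1.338]
force: [-2.3, -10.7, 2.0]
width: 37.7
```

```bash
python3 st.py
```

```text
q [ 0.233  0.96  -1.207  2.402  1.712  1.341 -0.767] tcp [496.2  74.6 108.4] F [ -2.3 -10.7   2. ] w 37.7
rot to go deg [-98.2   30.29 145.12]
grasp pt rel knob: side 28.4 along -6.2 up-slope -4.1 f axis [ 0.752 -0.147  0.643] a [-0.631  0.123  0.766]
```

Emit:
arm_command(rot=[[0,0,0.5],[0,0,0.5],[0,0,0.5],[0,0,0.5],[0,0,0.5]], slide=[[2,8,1],[2,9,1],[2,9,1],[2,9,1],[2,9,1]], gripper=[38,38,38,38,38])

```text
clock: 10.43
eef_pos: [500.8, 80.9, 108.9]
tool_rot: [2.607, 0.194, 1.334]
force: [-0.0, -18.8, -5.6]
width: 38.0
```

```bash
python3 st.py
python3 - <<'E'
from h import *
p,d=get_image('scene');crop('scene',p,190,120,350,240,'pics/scene4.png',5)
E
```

```text
q [ 0.167  0.961 -1.175  2.351  1.652  1.38  -0.727] tcp [500.8  80.9 108.9] F [ -0.  -18.8  -5.6] w 38.0
rot to go deg [-95.82  35.13 142.94]
grasp pt rel knob: side 36.7 along -8.1 up-slope -1.4 f axis [ 0.752 -0.147  0.643] a [-0.631  0.123  0.766]
```

View pics/scene4.png

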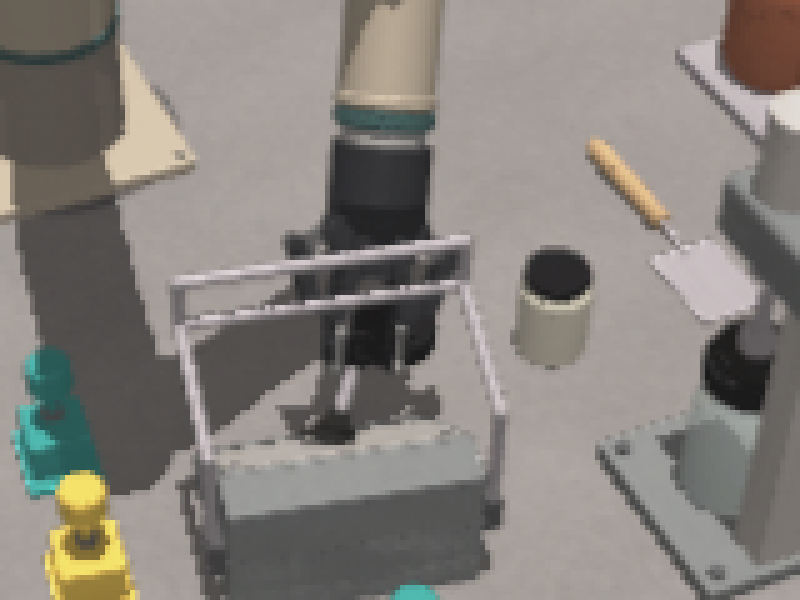

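The stick is fully over: knob at crop (368,350), boot at (330,425), and 19 N means the stop. Holding with a light push.

Emit:
arm_command(rot=[[0,0,0],[0,0,0],[0,0,0],[0,0,0],[0,0,0]], slide=[[1,5,1],[1,5,1],[1,5,1],[1,5,1],[1,5,1]], gripper=[38,38,38,38,38])

```text
clock: 10.9
eef_pos: [499.1, 73.0, 110.3]
tool_rot: [2.606, 0.258, 1.293]
force: [0.4, -11.9, -2.8]
width: 37.9
```

```bash
python3 tgt.py 500 81 110 32 0 79; python3 st.py|tail -1
```

```text
q [ 0.13  0.96 -1.15  2.32  1.59  1.42 -0.71] [499.  73. 110.] [  0.4 -11.9  -2.8] zax [ 0.43 -0.35 -0.83] x [ 0.27  0.93 -0.25]
slide [ 0.9  8.  -0.3] rot [14.  -4.7  5. ] 15.6
pred [ 0.61  0.98 -1.    2.32  2.13  0.96 -0.56] 0.2 0.1
grasp pt rel knob: side 30.0 along -7.2 up-slope -0.5 f axis [ 0.752 -0.147  0.643] a [-0.631  0.123  0.766]
```

Emit:
arm_command(rot=[[1,0,0.5],[1,0,0.5],[1,0,0.5],[1,0,0.5],[1,0,0.5]], slide=[[1,9,1],[1,9,1],[1,9,1],[1,9,1],[1,9,1]], gripper=[38,38,38,38,38])

```text
clock: 11.32
eef_pos: [497.6, 81.2, 111.7]
tool_rot: [2.626, 0.243, 1.298]
force: [0.8, -17.1, -4.2]
width: 38.0
```

```bash
python3 tgt.py 500 81 110 32 0 79; python3 st.py|tail -1
```

```text
q [ 0.13  0.95 -1.16  2.3   1.57  1.39 -0.7 ] [498.  81. 112.] [  0.8 -17.1  -4.2] zax [ 0.42 -0.33 -0.84] x [ 0.26  0.93 -0.24]
slide [ 2.4 -0.2 -1.7] rot [12.9 -5.6  4.9] 14.9
pred [ 0.61  0.98 -1.    2.32  2.13  0.96 -0.56] 0.2 0.1
grasp pt rel knob: side 37.5 along -4.3 up-slope -1.6 f axis [ 0.752 -0.147  0.643] a [-0.631  0.123  0.766]
```

Emit:
arm_command(rot=[[1,0,0.5],[1,0,0.5],[1,0,0.5],[1,0,0.5],[1,0,0.5]], slide=[[1,8,0],[1,8,0],[1,8,0],[1,8,0],[1,8,0]], gripper=[38,38,38,38,38])

```text
clock: 11.73
eef_pos: [495.0, 81.7, 109.5]
tool_rot: [2.644, 0.232, 1.301]
force: [-2.2, -14.3, 1.1]
width: 38.1
```

Emit:
arm_command(rot=[[1,0,0.5],[1,0,0.5],[1,0,0.5],[1,0,0.5],[1,0,0.5]], slide=[[1,8,0],[1,8,0],[1,8,0],[1,8,0],[1,8,0]], gripper=[38,38,38,38,38])

```text
clock: 12.15
eef_pos: [492.9, 82.3, 108.1]
tool_rot: [2.659, 0.222, 1.306]
force: [-2.1, -14.3, 1.4]
width: 38.0
```

```bash
python3 tgt.py 500 81 110 32 0 79; python3 st.py|tail -1
python3 - <<'E'
from h import *
p,d=get_image('scene');crop('scene',p,210,120,370,240,'pics/scene5.png',5)
E
```

```text
q [ 0.16  0.95 -1.17  2.3   1.56  1.36 -0.68] [493.  82. 108.] [ -2.1 -14.3   1.4] zax [ 0.4  -0.31 -0.86] x [ 0.26  0.94 -0.22]
slide [ 7.1 -1.3  1.9] rot [11.3 -7.1  4.7] 14.2
pred [ 0.61  0.98 -1.    2.32  2.13  0.96 -0.56] 0.2 0.1
grasp pt rel knob: side 37.4 along -3.9 up-slope -7.0 f axis [ 0.752 -0.147  0.643] a [-0.631  0.123  0.766]
```

View pics/scene5.png

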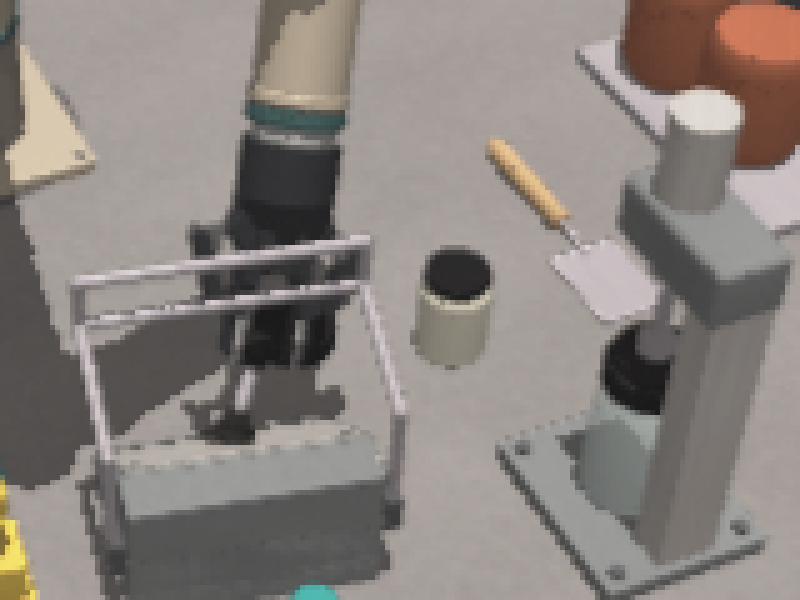

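The stick is still over and the press is down on the lid. The hand crept 7 mm down-slope, so I correct that while holding on.

Emit:
arm_command(rot=[[1,-0.5,0.5],[1,-0.5,0.5],[1,-0.5,0.5],[1,-0.5,0.5],[1,-0.5,0.5]], slide=[[3,8,1.5],[3,8,1.5],[3,8,1.5],[2.5,8,1],[2.5,8,1]], gripper=[38,38,38,38,38])

```text
clock: 12.62
eef_pos: [497.9, 81.8, 112.6]
tool_rot: [2.634, 0.201, 1.299]
force: [-4.9, -14.3, 1.8]
width: 37.9
```

```bash
python3 st.py
```

```text
q [ 0.162  0.939 -1.168  2.317  1.591  1.356 -0.706] tcp [497.9  81.8 112.6] F [ -4.9 -14.3   1.8] w 37.9
rot to go deg [-93.91  37.3  145.52]
grasp pt rel knob: side 37.5 along -3.5 up-slope -0.7 f axis [ 0.752 -0.147  0.643] a [-0.631  0.123  0.766]
```

Emit:
arm_command(rot=[[1,0,0.5],[1,0,0.5],[1,0,0.5],[1,0,0.5],[1,0,0.5]], slide=[[1.5,8,0],[1.5,8,0],[1.5,8,0],[1.5,8,0],[1.5,8,0]], gripper=[38,38,38,38,38])

```text
clock: 13.03
eef_pos: [495.0, 82.6, 110.2]
tool_rot: [2.655, 0.191, 1.305]
force: [-3.9, -14.3, 3.5]
width: 37.8
```

Emit:
arm_command(rot=[[1,0,0.5],[1,0,0.5],[1,0,0.5],[1,0,0.5],[1,0,0.5]], slide=[[2,8,0.5],[2,8,0.5],[2,8,0.5],[2,8,0.5],[2,8,0.5]], gripper=[38,38,38,38,38])

```text
clock: 13.45
eef_pos: [494.9, 82.9, 110.4]
tool_rot: [2.675, 0.183, 1.309]
force: [-4.6, -14.0, 3.7]
width: 38.1
```

```bash
python3 st.py
```

```text
q [ 0.193  0.931 -1.177  2.308  1.572  1.308 -0.664] tcp [494.9  82.9 110.4] F [ -4.6 -14.    3.7] w 38.1
rot to go deg [-91.68  35.11 147.87]
grasp pt rel knob: side 37.6 along -3.2 up-slope -3.7 f axis [ 0.752 -0.147  0.643] a [-0.631  0.123  0.766]
```

Emit:
arm_command(rot=[[0.8,-0.4,0.4],[0.8,-0.4,0.4],[0.8,-0.4,0.4],[0.8,-0.4,0.4],[0.8,-0.4,0.4]], slide=[[2.5,8,1],[2.5,8,1],[2.5,8,1],[2.5,8,1],[2.5,8,1]], gripper=[38,38,38,38,38])

```text
clock: 13.87
eef_pos: [497.8, 82.2, 112.9]
tool_rot: [2.655, 0.183, 1.296]
force: [-4.1, -15.1, 1.2]
width: 37.7
```

Emit:
arm_command(rot=[[0.8,-0.2,0.4],[0.8,-0.2,0.4],[0.8,-0.2,0.4],[0.8,-0.2,0.4],[0.8,-0.2,0.4]], slide=[[2,8,0.5],[2,8,0.5],[2,8,0.5],[2,8,0.5],[2,8,0.5]], gripper=[38,38,38,38,38])

```text
clock: 14.28
eef_pos: [497.5, 82.2, 112.3]
tool_rot: [2.654, 0.187, 1.286]
force: [-4.4, -14.1, 1.2]
width: 37.8
```

Emit:
arm_command(rot=[[0.8,-0.2,0.4],[0.8,-0.2,0.4],[0.8,-0.2,0.4],[0.8,-0.2,0.4],[0.8,-0.2,0.4]], slide=[[2,8,0.5],[2,8,0.5],[2,8,0.5],[2,8,0.5],[2,8,0.5]], gripper=[38,38,38,38,38])

```text
clock: 14.7
eef_pos: [497.3, 82.0, 112.0]
tool_rot: [2.652, 0.191, 1.277]
force: [-4.1, -15.0, 1.6]
width: 38.4
```

```bash
python3 st.py
python3 - <<'E'
from h import *
p,d=get_image('scene');crop('scene',p,210,120,370,240,'pics/scene6.png',5);np.savez('s6.npz',p=p,d=d)
E
```

```text
q [ 0.17   0.931 -1.163  2.302  1.569  1.332 -0.701] tcp [497.3  82.  112. ] F [ -4.1 -15.    1.6] w 38.4
rot to go deg [-93.17  37.69 147.7 ]
grasp pt rel knob: side 37.7 along -3.6 up-slope -1.1 f axis [ 0.752 -0.147  0.643] a [-0.631  0.123  0.766]
```

View pics/scene6.png

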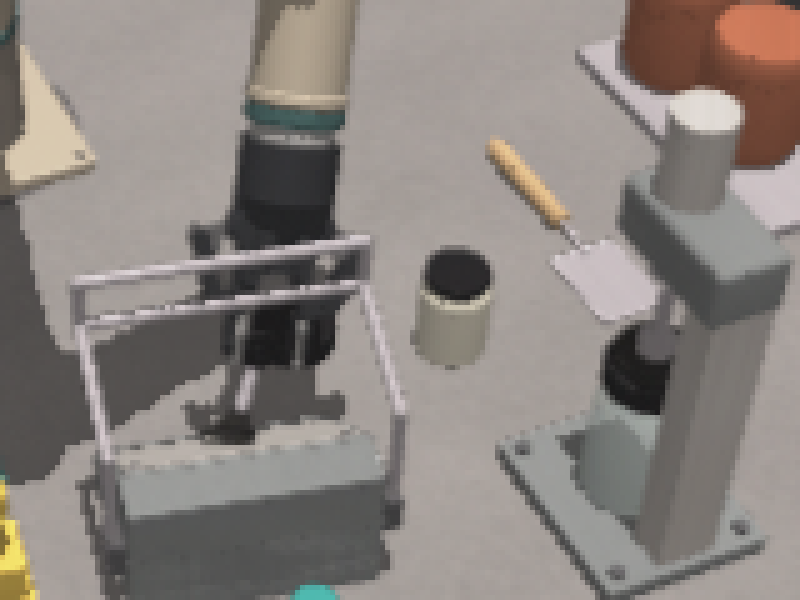

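Run:
```python
from h import *
A,B=np.load('scene0.npz'),np.load('s6.npz')
for D in(A,B):
    P=cloud('scene',D['d']);dark=D['p'].max(2)<45
    w=np.s_[183:204,328:346];Q=P[w][dark[w]];Q=Q[(Q[:,2]>120)&(Q[:,2]<175)]
    print(len(Q),np.percentile(Q[:,2],[50,75,90,97]).round(1))
    for u in(332,334,336,338):print(u,[int(x) for x in D['p'][182:206,u].max(1)])
```

```text
110 [158.4 164.4 173.2 174. ]
332 [197, 204, 144, 155, 126, 86, 49, 30, 30, 31, 41, 39, 30, 27, 26, 35, 84, 141, 145, 151, 152, 150, 126, 118]
334 [198, 139, 86, 51, 34, 31, 32, 39, 32, 28, 28, 32, 42, 40, 30, 27, 28, 36, 102, 147, 157, 151, 130, 124]
336 [159, 76, 30, 31, 32, 32, 31, 31, 35, 31, 29, 29, 29, 32, 45, 33, 28, 29, 29, 113, 151, 158, 159, 152]
338 [106, 66, 84, 84, 84, 84, 62, 37, 31, 31, 31, 30, 28, 27, 27, 29, 29, 28, 27, 33, 120, 156, 162, 160]
130 [157.6 164.6 167.1 168.4]
332 [200, 207, 146, 157, 163, 130, 76, 36, 28, 33, 33, 43, 34, 31, 28, 26, 28, 64, 116, 149, 154, 152, 128, 119]
334 [200, 166, 163, 130, 76, 39, 31, 31, 32, 34, 38, 32, 33, 44, 42, 31, 28, 28, 38, 122, 155, 153, 132, 125]
336 [194, 161, 128, 65, 30, 30, 31, 32, 32, 31, 31, 32, 31, 30, 35, 47, 34, 28, 27, 38, 124, 156, 161, 154]
338 [162, 161, 88, 81, 90, 93, 91, 93, 89, 56, 34, 31, 32, 29, 31, 27, 30, 27, 28, 28, 61, 151, 165, 162]
```

The lid has moved down by 1.2 px, and 5 mm corresponds to about 1.1 px. I hold a little longer, then let the stick return.

Emit:
arm_command(rot=[[0.8,-0.2,0.4],[0.8,-0.2,0.4],[0.8,-0.2,0.4],[0.8,-0.2,0.4],[0.8,-0.2,0.4]], slide=[[2,8,0.5],[2,8,0.5],[2,8,0.5],[2,8,0.5],[2,8,0.5]], gripper=[38,38,38,38,38])

```text
clock: 15.17
eef_pos: [497.4, 81.9, 112.0]
tool_rot: [2.65, 0.195, 1.268]
force: [-3.9, -15.2, 1.4]
width: 38.0
```

Emit:
arm_command(rot=[[1,0,0.5],[1,0,0.5],[1,0,0.5],[1,0,0.5],[1,0,0.5]], slide=[[-1,-5,0],[-1,-6,0],[-1,-6,0.5],[-1,-6,0.5],[-1,-6,0.5]], gripper=[38,38,38,38,38])

```text
clock: 15.58
eef_pos: [489.3, 46.2, 113.2]
tool_rot: [2.675, 0.126, 1.311]
force: [-0.5, -0.3, -0.5]
width: 38.2
```

```bash
python3 st.py;python3 tgt.py 493 49 117 32 0 79
```

```text
q [ 0.315  0.895 -1.184  2.383  1.648  1.221 -0.671] tcp [489.3  46.2 113.2] F [-0.5 -0.3 -0.5] w 38.2
rot to go deg [-93.74  31.25 149.49]
grasp pt rel knob: side -0.4 along -1.9 up-slope -0.7 f axis [ 0.752 -0.147  0.643] a [-0.631  0.123  0.766]
q [ 0.32  0.9  -1.18  2.38  1.65  1.22 -0.67] [489.  46. 113.] [-0.5 -0.3 -0.5] zax [ 0.41 -0.22 -0.89] x [ 0.25  0.96 -0.13]
slide [3.7 2.8 3.8] rot [ 5.8 -6.7  4.2] 9.8
pred [ 0.69  0.95 -1.01  2.37  2.16  0.93 -0.55] 0.2 0.1
```

Emit:
arm_command(rot=[[0,0,0],[0.5,0,0.3],[0.5,0.5,0.3],[0.5,0.7,0.3],[0.5,0.7,0.3]], slide=[[0,0,0],[-1,0,1],[-3,1,4],[-4,1,5],[-5,1,5]], gripper=[60,60,60,60,60])

```text
clock: 16.0
eef_pos: [476.6, 51.8, 128.2]
tool_rot: [2.719, 0.096, 1.339]
force: [0.6, -0.8, 0.4]
width: 60.0
```

```bash
python3 st.py;python3 tgt.py 440 58 155 18 3 79
```

```text
q [ 0.358  0.827 -1.2    2.384  1.588  1.118 -0.599] tcp [476.6  51.8 128.2] F [ 0.6 -0.8  0.4] w 60.0
rot to go deg [-91.37  27.13 151.45]
grasp pt rel knob: side 1.9 along 18.1 up-slope -0.7 f axis [ 0.752 -0.147  0.643] a [-0.631  0.123  0.766]
q [ 0.36  0.83 -1.2   2.38  1.59  1.12 -0.6 ] [477.  52. 128.] [ 0.6 -0.8  0.4] zax [ 0.38 -0.18 -0.91] x [ 0.23  0.97 -0.1 ]
slide [-36.6   6.2  26.8] rot [3.9 5.5 0.9] 6.8
pred [ 0.73  0.83 -1.13  2.42  1.69  0.86 -0.31] 0.2 0.0
```

Emit:
arm_command(rot=[[0.4,0.8,0],[0.4,0.8,0],[0.4,0.8,0],[0.4,0.8,0],[0.4,0.8,0]], slide=[[-6,1,5],[-7,1,5],[-7,1,5],[-7,1,5],[-7,1,5]], gripper=[60,60,60,60,60])

```text
clock: 16.42
eef_pos: [442.9, 64.2, 155.3]
tool_rot: [2.797, 0.069, 1.353]
force: [0.4, -0.5, 0.1]
width: 59.8
```

Emit:
arm_command(rot=[[0.2,1,0],[0.2,1,0],[0.2,1,0],[0.2,1,0],[0.2,1,0]], slide=[[-5,0,10],[-4,0,12],[-2,0,15],[0,0,20],[0,0,20]], gripper=[60,60,60,60,60])

```text
clock: 16.83
eef_pos: [429.0, 71.3, 234.1]
tool_rot: [2.895, 0.066, 1.374]
force: [0.4, -1.4, -0.8]
width: 59.8
```

```bash
python3 st.py
python3 - <<'E'
from h import *
p,d=get_image('scene');crop('scene',p,210,120,370,240,'pics/scene7.png',5)
q,d2=get_image('top');crop('top',q,120,130,350,260,'pics/top7.png',3)
for n,I,k in(('scene',p,(253,189)),('top',q,(239,209))):
    u,v=k;w=(I[v-7:v+8,u-7:u+8].max(2)<(50 if n=='scene' else 45)).astype(np.uint8)
    N,l,s,c=cv2.connectedComponentsWithStats(w)
    for i in range(1,N):
        if s[i][4]>8:print(n,s[i],c[i]+[u-7,v-7])
P=cloud('top',d2);Q=P[160:188,308:336].reshape(-1,3);Q=Q[(Q[:,2]>60)&(Q[:,2]<125)];print('filter z',np.percentile(Q[:,2],90))
D0=np.load('scene0.npz')['p'];print('lid col 336',[int(x) for x in p[182:206,336].max(1)],[int(x) for x in p[182:206,332].max(1)])
E
```

```text
q [ 0.51   0.467 -1.223  2.233  0.945  0.864  0.046] tcp [429.   71.3 234.1] F [ 0.4 -1.4 -0.8] w 59.8
rot to go deg [-78.62  20.87 158.87]
grasp pt rel knob: side 11.2 along 130.6 up-slope 31.8 f axis [ 0.752 -0.147  0.643] a [-0.631  0.123  0.766]
scene [ 4  4  7  7 42] [252.80952381 189.07142857]
top [ 4  4  7  8 38] [239.02631579 209.60526316]
filter z 98.38930908164188
lid col 336 [160, 77, 30, 32, 32, 30, 31, 32, 35, 31, 30, 30, 28, 27, 32, 48, 35, 27, 29, 38, 124, 156, 161, 154] [200, 207, 145, 156, 163, 131, 76, 36, 27, 33, 32, 42, 34, 31, 28, 27, 28, 63, 136, 153, 153, 153, 128, 120]
```

View pics/scene7.png

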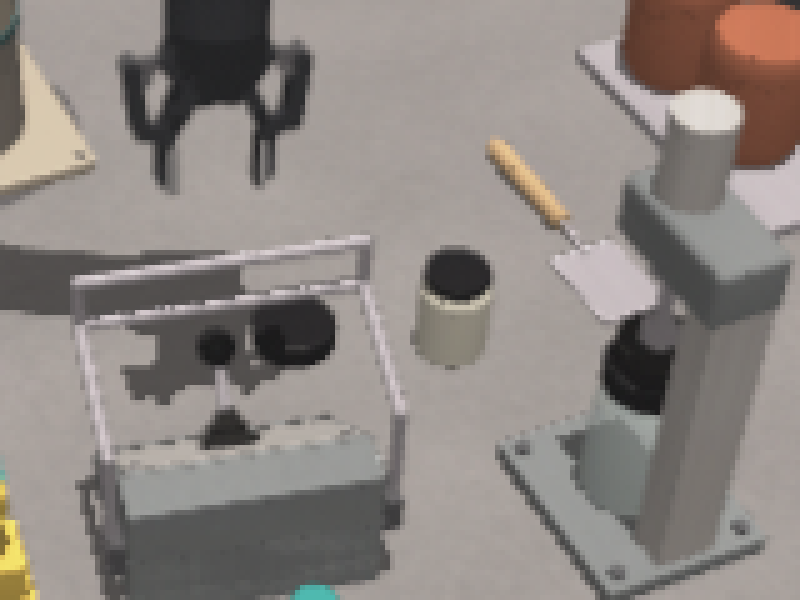

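View pics/top7.png

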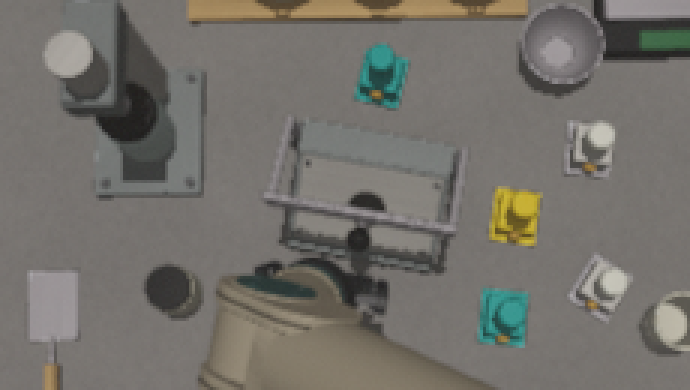

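The knob is back at its starting pixels: scene (252.8,189.1), top (239.0,209.6). The lid's edge stays at the pressed rows and the hand is clear. One last comparison of the two filters' heights.

Run:
```python
from h import *
for n in C:
    p,d=get_image(n);P=cloud(n,d);v,u=np.mgrid[:384,:512]
    for c in((614.5,-254),(429,-261)):
        m=(np.hypot(P[...,0]-c[0],P[...,1]-c[1])<11)&(P[...,2]>60)&(P[...,2]<125);print(n,c,m.sum(),np.percentile(P[m][:,2],[25,50,75]).round(1))
print(telemetry.read_state()['force'].round(2))
```

```text
scene (614.5, -254) 26 [95.  96.7 99. ]
scene (429, -261) 20 [96.1 97.8 98.9]
top (614.5, -254) 25 [93.8 95.5 98.3]
top (429, -261) 27 [93.3 95.  96.8]
[-0.7   0.16  0.74]
```

Both filters now read the same height, so the proud one is home. Handing in.

```bash
python3 -c "
from cell import ctrl,telemetry
print(ctrl.finish_job());print(telemetry.read_state()['clock'])"
```

```text
the job is handed in; nothing more can be done
None
the job is handed in; nothing more can be done
```

The proud filter is home, the lid is down and the stick is centred again; I handed the job in after about 17 s of the 58 s allowed. No verdict came back.

- **Filter:** I pushed the far white filter down with closed fingers until it stopped at 96.0 mm with about 18 N. At the end its top read level with the other filter: 95.5 against 95.0 mm in the top view, 96.7 against 97.8 mm in the scene view.
- **Joystick:** I pushed the knob sideways to its stop and held it for about 4.7 s, mostly at 12–19 N. At about 0.5 s the push eased to 12 N, leaving the tilt at about 0.34 rad by my estimate, still above the 0.3 needed; I pushed it back to the stop. After release the knob was back within half a pixel of where it started in both views.
- **Lid:** It sank about 1.2 px in the scene view, where 5 mm should be about 1.1 px, and it stayed down after release. This is an indirect check; the depth reading of the lid was too coarse to use.
- **Clear of everything:** The hand was clear of everything at the end, with a force reading of about 1 N, which is noise level. The loose things I could see in the last pictures showed no movement, but I did not measure them.

**What did not go to plan:**
- **Hand tilt:** The wrist limits kept the tilt at about 30° instead of 40°, so I had to turn the wrist round first. Two joints came close to their range limits during this.
- **Drift under load:** The hand leaned to one side and crept up to 7 mm down-slope while holding; I corrected this. By the hand's position, the fore-and-aft tilt was at most about 0.1 rad.
- **Camera disagreement:** The two cameras' lines of sight missed each other by about 7 mm at the knob. I used positions between the two.

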